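Check a tube-rack frame with a slide rule and true it up

ROBOT

A 6-joint arm with a two-finger parallel gripper is mounted at the origin on the work surface. World frame = base frame: x ahead of the robot, y to its left, z up, the work surface at z = 0. Lengths are in m, angles in rad, forces in N, time in s.
With the tool pointing down it reaches from about 0.375 to 0.9 m from the base axis. Payload 3.1 kg.
Tool frame: the origin (TCP) lies midway between the tips of the shut fingers; the grasp point (between the pads) lies manip.hold_point_z behind it (manip.hold_point_z is the distance from the TCP to the grasp point, in m); z points along the fingers, y is the direction in which the jaws open and shut (so a half turn about z gives the same grasp; the last joint's range is limited). The gripper opens to 85 mm and grips with 20 to 120 N. Pads are 22 mm wide; open, the fingers measure 114 mm over their backs; the gripper's body (76 mm by 85 mm) begins 54 mm behind the grasp point. The pads swing forward as they close: fully open they stand 13 mm farther back than shut.
Start: joints at [-1.327, 0.527, 1.433, -0, 1.181, -0.178], TCP at [0.256, -0.57, 0.231] pointing down, gripper open.
Joint ranges: [-3.08, 3.08], [-0.75, 2.2], [0.22, 2.44], [-1.43, 4.57], [0, 2.65], [-2.85, 2.85]. Speed limits (rad/s): [2.79, 2.79, 3.14, 3.14, 3.14, 3.14].

INTERFACE

Orientations are given as a unit quaternion [x, y, z, w].
In Python, from station import manip, snapshot, workorder, models gives the robot as it stands.
- The arm moves only by the tool jog_arm, never from a script. Its argument "commands" is a list of rows, each a list of 5 numbers: the opening in per cent of the stroke, from 0 (shut) to 100 (fully open), then the shift along the world's x, y, z in cm, then the turn about the world's z in rad. A call has 1 to 8 rows; each row shifts and turns the pose as measured when the row begins; what a row does not reach is not made up. A row lasts 1/12 s, in which the tool goes at most 41.7 mm and 7.16 degrees, less where a joint would pass 70% of its speed; a pose out of reach is approached as far as the arm can. A call with a gripper value outside its range is refused whole. The fingers move at their own pace and stop on an object; "squeeze" is the grip in N (left out, the last holds). Time passes only in rows, so rows that do not move let the fingers close. It gives the time, the measured TCP pose, the force and the opening at its end, in the units of the state.
- manip.sense(): the state, without advancing time (a new reading comes with each control period).
- snapshot(name): name is "scene" or "top" or "wrist"; returns a dict with "image" (480x640x3 uint8, red, green, blue), "intrinsics" (3x3 intrinsics, pixels), "D" ([k1, k2, p1, p2, k3] as OpenCV has them; the pictures are not rectified), "extrinsics" (4x4, takes a point from camera to world coordinates); the wrist camera has in their place "hand_eye" (4x4, takes a point from camera to tool coordinates, whose origin is the TCP and whose axes are the flange's). Camera axes: x right, y down, z forward; pixel columns grow to the right and rows downward; lengths in m; the calibration is good to about 2 mm. A picture is of the moment at which its call begins: read the wrist's pose just before it. There is no depth.
- workorder.sign_off(): hands the job in, once; it reports no verdict.
Trained networks look in a picture, given as the dict that the camera call returned (one of the last four; its "shot" number tells which), for a name from the list of things; names that differ only in an ending like _2 or _b are one class to them, and where a whole thing is asked for, a point or a joint stands for the part that bears it (a point fixed in the world has none). Each returns a list of dicts, best first, with "score" (0 to 1); they miss things now and then, are a little off and sometimes report something else, mostly with a low value. They report only what shows in the picture. A call takes as long as a camera call. They do not tell look-alikes from the thing itself.
- models.find_in(picture, name): "centre" ([x, y, z] in m, in world coordinates, good to about 4 mm: the middle of the surface that is visible of it).
- models.pinpoint(picture, name): "centre" ([x, y, z] in m, in world coordinates, good to about 4 mm: a listed point, or the origin of a listed thing).
The state is a dict: "t": time; "q": joint angles; "qd": joint speeds; "tau": joint torques, N m; "tcp_pos": TCP position; "tool_rot": TCP orientation; "force": force on the tool from outside, world axes, zero at the start; "ft_torque": the same for the moment, N m; "finger_gap": opening from 0.0 (shut) to 1.0 (fully open).
Only numpy, scipy, OpenCV 4.12 (cv2) and the standard library are available. Lean on these libraries where they do the work, as an engineer would, in place of code of your own. Each camera call takes 0.05 s, during which the arm holds its last target. There are 200 camera calls.

TASK

Check the flat aluminium rack frame for squareness with the slide rule: lay the rule flat inside the frame and run its slide out gently until the noses at both ends sit fully in opposite inside corners, first from the near right corner (heel of the rule) to the far left corner (tip), then from the near left corner (heel) to the far right corner (tip), reading the length each time. Then shift the frame's far rail sideways by its upright tab until the two diagonals would be equal to within about 3 mm, and leave the rule lying flat inside the frame, with everything let go. Do not force the rule (keep it below about 15 N) and leave the other things on the bench alone.

Things in the scene. Friction and masses are not known exactly. Their poses are not given: they have to be found in the camera images.
- frame: Low aluminium frame screwed to the bench, rails 22 mm high, 12 to 16 thick. Origin: on the bench, at the opening's middle when square; x from the near rail to the far rail, y left along them, z up. Opening 150 mm (x -75 to 75) by 200 mm (y -100 to 100). The near rail is fixed. The far rail slides along y only and starts up to 11 mm off to left or right, so the opening is a parallelogram.
- near_right (a point): Near right inside corner of the frame, at bench level: frame (-75, -100) mm. It stays put: the right side bar pivots here, its far end following the far rail. A nose seated in a corner has its centre 6 mm from both walls.
- near_left (a point): Near left inside corner of the frame, at bench level: frame (-75, 100) mm. It stays put: the left side bar pivots here. The far inside corners are 150 mm further in x, at y = -100 and 100 mm plus the far rail's unknown shift; pushing a nose too hard into them shifts the rail.
- rail_tab (a point): Middle of the grip of the upright steel tab on the far rail, 50 mm above the bench; axes as the frame's. Tab 16 mm across the rail by 12 mm along it (frame y), from 22 to 66 mm above the bench. It is only roughly at the rail's middle (up to 10 mm off), so squareness cannot be told from it. About 13 N sideways shifts the rail, up to 20 mm each way; it stays where left.
- rule: Slide rule, 0.5 kg, loose. Flat steel stock 140 mm long (15 to 155 mm from the origin), 30 wide, 10 high; at its end the heel nose, an upright round of 6 mm radius. Origin: heel nose centre, at the underside; x from heel to tip, z up. The stock stays by its weight (about 2 N of friction) while the slide runs in or out; with the slide fully in, pulling it back drags the stock.
- rule_tip (a point): Centre of the tip nose (round, 6 mm radius, from 2 to 16 mm above the bench) at the front end of the slide, at bench level.
- rule_tab (a point): Middle of the gripping part of the upright tab on the slide, 50 mm above the bench, always 100 mm behind the tip nose. The tab is 12 mm across the rule (rule y), 24 mm along it and reaches from 16 to 66 mm above the bench. With the slide in, it is close to the rule's balance point, so the whole rule can be lifted by it.
- rule_slide (a joint): How far the slide is run out, 0 to 0.060 m; the rule's length from heel nose centre to tip nose centre is 0.195 m plus this reading. It moves with about 1 N of drag and stays where it is left.
- dishes: Bystander: stack of clear dishes, 90 mm across, 39 mm high; origin under its centre.
- reagent: Bystander: amber bottle, 64 mm across, 130 mm high; origin under its centre.
- beaker: Bystander: open glass beaker, 72 mm across, 85 mm high; origin under its centre.
- salt_jar: Bystander: white jar, 60 mm across, 70 mm high; origin under its centre.
- slide_box: Bystander: cardboard box 80 x 100 x 30 mm; origin under its centre.
Mind the look-alikes: they are no part of the job. What is shaped like the rule but blue is not meant.

How it is judged:
On the way, in this order (a step that is already met when the one before it is completed fails the run):
1. the rule lies flat with its heel nose in the near right corner and its tip nose in the far left corner, each within 3 mm and in contact with the frame (x of rule in the frame of frame between -0.072 and -0.066 m and y of rule in the frame of frame between -0.097 and -0.091 m and x of rule_tip in the frame of rail_tab between -0.017 and -0.011 m and y of rule_tip in the frame of rail_tab between 0.085 and 0.091 m and contact force between rule and frame above 0.5 N and angle between rule's own z axis and vertical below 0.06 rad), for 0.2 s.
2. the rule lies flat with its heel nose in the near left corner and its tip nose in the far right corner, each within 3 mm and in contact with the frame (x of rule in the frame of frame between -0.072 and -0.066 m and y of rule in the frame of frame between 0.091 and 0.097 m and x of rule_tip in the frame of rail_tab between -0.017 and -0.011 m and y of rule_tip in the frame of rail_tab between -0.103 and -0.097 m and contact force between rule and frame above 0.5 N and angle between rule's own z axis and vertical below 0.06 rad), for 0.2 s.
At the end, for the whole second after the job is handed in: the far rail is within 2.2 mm of square (the two diagonals equal to within about 3.5 mm) and the rule lies flat and still inside the frame (y of rail_tab in the frame of frame between 0.0038 and 0.0082 m and x of rule_tab in the frame of frame between -0.07 and 0.07 m and y of rule_tab in the frame of frame between -0.09 and 0.09 m and x of rule in the frame of frame between -0.075 and 0.075 m and y of rule in the frame of frame between -0.1 and 0.1 m and height (world z) of rule below 0.004 m and angle between rule's own z axis and vertical below 0.06 rad and linear speed of rule below 0.02 m/s); the robot touches nothing.
It fails at once if the rule is pressed against the frame with more than 18 N (contact force between rule and frame above 18 N).
It fails at once if a bystander is moved more than 20 mm (distance of any of dishes, reagent, beaker, salt_jar, slide_box from where it was at the start of the episode above 0.02 m).
It also fails if it takes over 72 s, if anything falls off the work surface, if the arm or the gripper's body presses on something with over 40 N, if the wrist force passes 120 N, or if a joint passes its speed limit or range.

## Working session

There is one attempt and no reset: what is moved stays moved. The work goes in short steps, Python scripts to look and compute and a tool call to move; the robot and the scene stay as the last step left them, time stands still between calls to the robot, and variables do not carry over. Pictures are saved under pics/ and viewed, about 8 in all and at most 12, crops included, and the job is handed in when it is done.

Besides the shell and the picture viewer there is one more tool, called after "Emit:" by a JSON object that holds its "method" and its "body". jog_arm: Moves the arm, as the interface text tells. Its arguments: {"type":"object","properties":{"commands":{"type":"array","items":{"type":"array","items":{"type":"number"}}},"squeeze":{"type":"number"}},"required":["commands"]}

```bash
ls; mkdir -p pics; python3 - <<'E'
from station import manip, snapshot, workorder, models
import cv2,numpy as np
print(manip.hold_point_z, manip.sense())
for c in ["top","scene"]:
    p=snapshot(c); cv2.imwrite(f"pics/{c}0.png",p["image"][:,:,::-1])
    print(c,p["intrinsics"].round(1).tolist(),np.array(p["D"]).round(3),p["extrinsics"].round(3).tolist())
    for n in ["frame","near_right","near_left","rail_tab","rule","rule_tip","rule_tab","dishes","reagent","beaker","salt_jar","slide_box"]:
        print(n,[(np.round(d["centre"],3).tolist(),round(d["score"],2)) for d in models.pinpoint(p,n)][:3])
E
```

```text
pics
0.0187 {'t': 0.0, 'q': array([-1.32750370e+00,  5.28474413e-01,  1.43393219e+00,  2.63120723e-05,
        1.18139485e+00, -1.78479695e-01]), 'qd': array([ 0.00098996,  0.00063352,  0.00015424,  0.00109829,  0.00141979,
       -0.00094493]), 'tau': array([-1.20885270e-03, -4.42358208e+01, -1.78022861e+01, -3.01367618e-04,
        8.15284759e-03, -7.53941208e-06]), 'tcp_pos': array([ 0.25572778, -0.56948784,  0.23031905]), 'tool_rot': array([ 9.77846254e-01,  2.09321486e-01, -2.36241389e-05, -1.10421184e-03]), 'force': array([ 0.37110961,  0.46203203, -0.1899178 ]), 'ft_torque': array([-0.04706641, -0.03284599, -0.00621616]), 'finger_gap': 1.0007980321353267}
top [[461.9, 0.0, 320.5], [0.0, 461.9, 247.6], [0.0, 0.0, 1.0]] [-0.049  0.     0.     0.     0.   ] [[-0.026, -0.998, 0.062, 0.525], [-1.0, 0.025, -0.018, -0.06], [0.016, -0.063, -0.998, 1.139], [0.0, 0.0, 0.0, 1.0]]
frame []
near_right [([0.461, -0.121, 0.004], 0.79), ([0.702, 0.346, -0.004], 0.44)]
near_left [([0.459, 0.081, -0.007], 0.78), ([0.774, -0.257, -0.004], 0.2)]
rail_tab [([0.621, -0.007, 0.048], 0.84)]
rule [([0
[... 518 characters left out ...]
1 0.    0.    0.    0.   ] [[0.715, 0.456, -0.53, 1.343], [0.699, -0.487, 0.524, -0.806], [-0.019, -0.745, -0.667, 1.013], [0.0, 0.0, 0.0, 1.0]]
frame [([0.616, -0.01, 0.052], 0.56)]
near_right [([0.46, -0.115, 0.002], 0.88)]
near_left []
rail_tab [([0.617, -0.008, 0.051], 0.71)]
rule [([0.37, -0.264, 0.001], 0.92), ([0.407, -0.328, -0.0], 0.79)]
rule_tip [([0.612, -0.303, -0.001], 0.84), ([0.198, -0.173, -0.002], 0.6)]
rule_tab [([0.508, -0.318, 0.047], 0.85), ([0.287, -0.221, 0.05], 0.54)]
dishes [([0.405, 0.302, 0.002], 0.62)]
reagent [([0.757, 0.203, -0.001], 0.63)]
beaker [([0.57, -0.516, 0.002], 0.26)]
salt_jar [([0.704, 0.341, -0.001], 0.95)]
slide_box [([0.569, -0.513, 0.003], 0.71)]
```

View pics/top0.png

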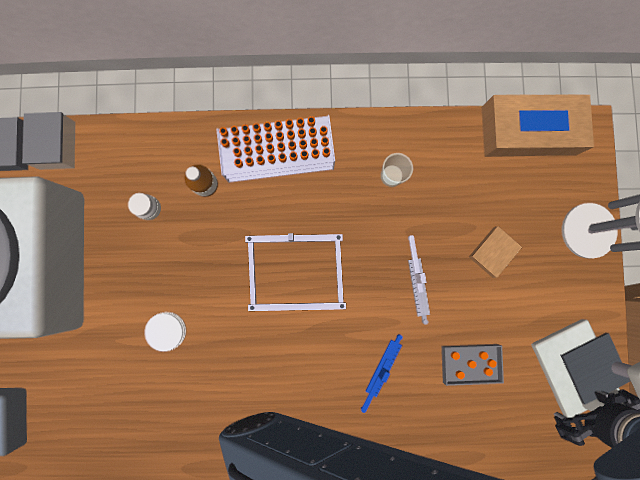

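```bash
python3 - <<'E'
import cv2
a=cv2.imread("pics/top0.png")[170:380,220:520]
cv2.imwrite("pics/crop0.png",cv2.resize(a,None,fx=2.66,fy=2.66,interpolation=3))
E
```

```text
(no output)
```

View pics/crop0.png

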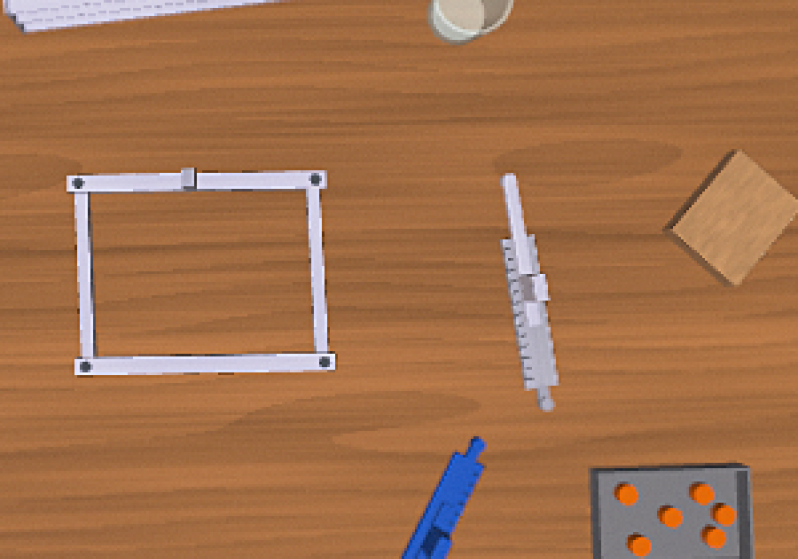

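Grey steel rule at px (418,280): tip (411,236), heel (426,322), tab (421,279). The look-alike is blue, at px (381,373). I choose the grey one. The frame is at px (295,272) and its tab at (291,237).

Emit:
{"method": "jog_arm", "body": {"commands": [[60, 3.2, 3.1, 0, -0.04], [60, 3.2, 3.1, 0, -0.04], [60, 3.2, 3.1, 0, -0.04], [60, 3.2, 3.1, 0, -0.04], [60, 3.2, 3.1, 0, -0.04], [60, 3.2, 3.1, 0, -0.04], [60, 3.2, 3.1, 0, -0.04], [60, 3.2, 3.1, 0, -0.03]], "squeeze": 40}}

```text
t: 1.97
tcp_pos: [0.4945, -0.3401, 0.2319]
tool_rot: [0.999, 0.039, -0.001, 0.004]
force: [0.7, -0.5, -0.1]
finger_gap: 0.598
```

```bash
cat > h.py <<'E'
from station import manip, snapshot, workorder, models
import cv2,numpy as np
from scipy.spatial.transform import Rotation as R
def st():
    s=manip.sense(); Rm=R.from_quat(s["tool_rot"]).as_matrix()
    print("t %.2f tcp %s yaw_y %.3f F %s gap %.3f q %s"%(s["t"],s["tcp_pos"].round(4),np.arctan2(Rm[1,1],Rm[0,1]),s["force"].round(2),s["finger_gap"],s["q"].round(2))); return s
def shot(c,save=None):
    s=manip.sense(); p=snapshot(c)
    if "hand_eye" in p:
        T=np.eye(4);T[:3,:3]=R.from_quat(s["tool_rot"]).as_matrix();T[:3,3]=s["tcp_pos"]; X=T@p["hand_eye"]
    else: X=p["extrinsics"]
    if save: cv2.imwrite(f"pics/{save}.png",p["image"][:,:,::-1])
    return p,X
def proj(p,X,P):
    Y=np.linalg.inv(X); rv=cv2.Rodrigues(Y[:3,:3])[0]
    return cv2.projectPoints(np.atleast_2d(P).astype(float),rv,Y[:3,3],p["intrinsics"],np.array(p["D"]))[0][:,0]
def ray(p,X,uv,z):
    n=cv2.undistortPoints(np.array(uv,float).reshape(-1,1,2),p["intrinsics"],np.array(p["D"]))[:,0]
    d=np.c_[n,np.ones(len(n))]@X[:3,:3].T; return X[:3,3]+d*((z-X[2,3])/d[:,2])[:,None]
def find(p,names,k=2):
    for n in names: print(n,[(np.round(d["centre"],4).tolist(),round(d["score"],2)) for d in models.pinpoint(p,n)][:k])
E
python3 - <<'E'
from h import *
st(); p,X=shot("wrist","w1"); find(p,["rule","rule_tip","rule_tab"])
E
```

```text
t 1.97 tcp [ 0.4945 -0.3401  0.2319] yaw_y -1.492 F [ 0.68 -0.53 -0.07] gap 0.598 q [-0.78  0.49  1.5  -0.01  1.15  0.71]
rule [([0.4052, -0.3272, -0.0032], 0.96), ([0.3703, -0.2617, -0.0025], 0.58)]
rule_tip [([0.6133, -0.3033, 0.0017], 0.72)]
rule_tab [([0.5148, -0.3234, 0.0492], 0.61)]
```

View pics/w1.png

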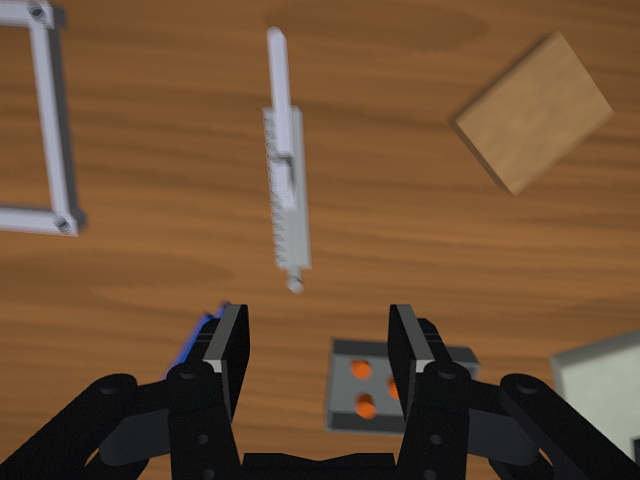

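Emit:
{"method": "jog_arm", "body": {"commands": [[55, 2.0, 2.2, -3, 0.04], [55, 0, 0, -3, 0], [55, 0, 0, -3, 0], [55, 0, 0, 0, 0], [55, 0, 0, 0, 0]]}}

```text
t: 2.58
tcp_pos: [0.5116, -0.3276, 0.1434]
tool_rot: [0.998, 0.06, 0.001, 0.009]
force: [1.0, -0.5, 1.3]
finger_gap: 0.545
```

```bash
python3 - <<'E'
from h import *
s=st(); p,X=shot("wrist","w2"); find(p,["rule","rule_tip","rule_tab","near_right","near_left"])
st()
a=(0.406,-.3275);b=(.614,-.303)
print(proj(p,X,[[*a,.012],[*b,.016],[.514,-.315,.066],[.514,-.319,.066],[.514,-.323,.066]]).round(0).tolist())
E
```

```text
t 2.58 tcp [ 0.5116 -0.3276  0.1434] yaw_y -1.452 F [ 1.04 -0.45  1.26] gap 0.545 q [-0.75  0.61  1.57 -0.01  0.95  0.71]
rule [([0.4046, -0.3283, -0.0006], 0.97)]
rule_tip [([0.6114, -0.3007, 0.0017], 0.86)]
rule_tab [([0.5164, -0.3202, 0.0479], 0.98)]
near_right []
near_left []
t 2.88 tcp [ 0.5131 -0.3273  0.1454] yaw_y -1.450 F [-0.99  0.59  0.15] gap 0.551 q [-0.75  0.61  1.57 -0.01  0.95  0.71]
[[295.0, 358.0], [290.0, 52.0], [290.0, 243.0], [297.0, 244.0], [304.0, 244.0]]
```

View pics/w2.png

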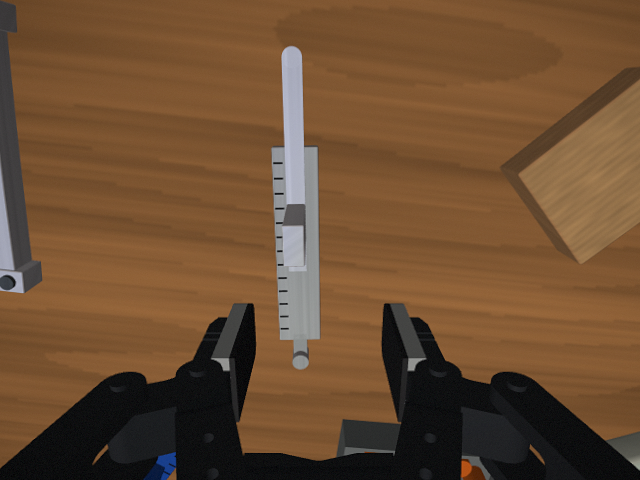

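Emit:
{"method": "jog_arm", "body": {"commands": [[55, 0, 0.55, -3.7, 0], [55, 0, 0.55, -3.7, 0], [55, 0, 0, -3.3, 0.0], [55, 0, 0, 0, 0], [55, 0, 0, 0, 0]]}}

```text
t: 3.3
tcp_pos: [0.5187, -0.3217, 0.0446]
tool_rot: [0.998, 0.06, 0.01, 0.018]
force: [0.5, -0.2, 1.0]
finger_gap: 0.546
```

```bash
python3 - <<'E'
from h import *
s=st()
E
```

```text
t 3.30 tcp [ 0.5187 -0.3217  0.0446] yaw_y -1.451 F [ 0.54 -0.22  1.03] gap 0.546 q [-0.73  0.75  1.63 -0.02  0.72  0.73]
```

Emit:
{"method": "jog_arm", "body": {"commands": [[55, -0.3, 0.3, -0.7, 0], [55, -0.2, 0.2, -0.6, 0], [55, 0, 0, -0.1, 0], [55, 0, 0, 0, 0]]}}

```text
t: 3.63
tcp_pos: [0.5163, -0.3191, 0.0362]
tool_rot: [0.998, 0.06, 0.014, 0.022]
force: [0.6, -0.1, 0.6]
finger_gap: 0.552
```

```bash
python3 - <<'E'
from h import *
s=st()
E
```

```text
t 3.63 tcp [ 0.5163 -0.3191  0.0362] yaw_y -1.451 F [ 0.63 -0.12  0.57] gap 0.552 q [-0.73  0.76  1.65 -0.02  0.68  0.73]
```

Emit:
{"method": "jog_arm", "body": {"commands": [[55, 0, 0, 0, 0], [55, 0, 0, 0, 0], [55, 0, 0, 0, 0], [55, 0, 0, 0, 0], [55, 0, 0, 0, 0], [55, 0, 0, 0, 0]]}}

```text
t: 4.13
tcp_pos: [0.5183, -0.321, 0.0402]
tool_rot: [0.998, 0.06, 0.016, 0.025]
force: [-0.3, 0.1, -0.5]
finger_gap: 0.549
```

Emit:
{"method": "jog_arm", "body": {"commands": [[55, 0, 0, 2, 0], [55, 0, 0, 2, 0], [55, 0, 0, 2, 0], [55, 0, 0, 2, 0]]}}

```text
t: 4.47
tcp_pos: [0.5147, -0.318, 0.117]
tool_rot: [0.998, 0.06, 0.012, 0.02]
force: [-0.1, -0.2, -0.7]
finger_gap: 0.546
```

Emit:
{"method": "jog_arm", "body": {"commands": [[55, 0, 0, 0, 0], [55, 0, 0, 0, 0]]}}

```text
t: 4.63
tcp_pos: [0.5168, -0.3197, 0.1212]
tool_rot: [0.998, 0.06, 0.015, 0.023]
force: [-0.4, 0.8, -0.1]
finger_gap: 0.553
```

Emit:
{"method": "jog_arm", "body": {"commands": [[55, -0.03, 0.03, -0.05, 0.125], [55, -0.03, 0.03, -0.05, 0.125], [55, -0.03, 0.03, -0.05, 0.125], [55, -0.03, 0.03, -0.05, 0.125], [55, -0.03, 0.03, -0.05, 0.125], [55, -0.03, 0.03, -0.05, 0.125], [55, -0.03, 0.03, -0.05, 0.125], [55, -0.03, 0.03, -0.05, 0.125]]}}

```text
t: 5.3
tcp_pos: [0.5106, -0.3137, 0.108]
tool_rot: [0.846, 0.533, 0.021, 0.008]
force: [0.3, -1.1, 0.3]
finger_gap: 0.55
```

Emit:
{"method": "jog_arm", "body": {"commands": [[55, -0.03, 0.03, -0.05, 0.125], [55, -0.03, 0.03, -0.05, 0.125], [55, -0.03, 0.03, -0.05, 0.125], [55, -0.03, 0.03, -0.05, 0.125], [55, -0.03, 0.03, -0.05, 0.125], [55, -0.03, 0.03, -0.05, 0.125], [55, -0.03, 0.03, -0.05, 0.125], [55, -0.03, 0.03, -0.05, 0.125]]}}

```text
t: 5.97
tcp_pos: [0.5023, -0.3069, 0.0915]
tool_rot: [0.487, 0.873, 0.02, -0.012]
force: [0.2, 0.3, -0.1]
finger_gap: 0.55
```

Emit:
{"method": "jog_arm", "body": {"commands": [[55, -0.03, 0.03, -0.05, 0.125], [55, -0.03, 0.03, -0.05, 0.125], [55, -0.03, 0.03, -0.05, 0.125], [55, -0.03, 0.03, -0.05, 0.125], [55, -0.03, 0.03, -0.05, 0.125], [55, -0.03, 0.03, -0.05, 0.125], [55, -0.03, 0.03, -0.05, 0.125], [55, -0.03, 0.03, -0.05, 0.125]]}}

```text
t: 6.63
tcp_pos: [0.4943, -0.3004, 0.0751]
tool_rot: [0.008, 0.999, 0.014, -0.029]
force: [-0.3, 0.0, 0.1]
finger_gap: 0.551
```

```bash
cat >> h.py <<'E'
def tilt():
    z=R.from_quat(manip.sense()["tool_rot"]).as_matrix()[:,2]; print("tool z",z.round(4))
E
python3 - <<'E'
from h import *
s=st();tilt()
E
```

```text
t 6.63 tcp [ 0.4943 -0.3004  0.0751] yaw_y 1.553 F [-0.31  0.01  0.15] gap 0.551 q [-0.73  0.7   1.62 -0.02  0.88 -2.27]
tool z [-0.0579  0.0292 -0.9979]
```

Emit:
{"method": "jog_arm", "body": {"commands": [[55, 0, 0, 0, 0], [55, 0, 0, 0, 0], [55, 0, 0, 0, 0], [55, 0, 0, 0, 0]]}}

```text
t: 6.97
tcp_pos: [0.4924, -0.2984, 0.071]
tool_rot: [0.011, 0.999, 0.017, -0.032]
force: [0.6, 0.2, 0.2]
finger_gap: 0.549
```

Emit:
{"method": "jog_arm", "body": {"commands": [[55, 0, 0, 0, 0], [55, 0, 0, 0, 0], [55, 0, 0, 0, 0], [55, 0, 0, 0, 0]]}}

```text
t: 7.3
tcp_pos: [0.4923, -0.2987, 0.0707]
tool_rot: [0.013, 0.999, 0.017, -0.032]
force: [0.2, 0.3, -0.1]
finger_gap: 0.548
```

```bash
python3 - <<'E'
from h import *
s=st();tilt(); p,X=shot("wrist","w3"); s=st();tilt(); find(p,["rule","rule_tip","rule_tab"])
E
```

```text
t 7.30 tcp [ 0.4923 -0.2987  0.0707] yaw_y 1.544 F [ 0.24  0.32 -0.09] gap 0.548 q [-0.73  0.71  1.63 -0.02  0.88 -2.26]
tool z [-0.0632  0.0346 -0.9974]
t 7.35 tcp [ 0.4923 -0.2987  0.0708] yaw_y 1.544 F [ 0.8  -0.09  0.97] gap 0.551 q [-0.73  0.71  1.63 -0.02  0.88 -2.26]
tool z [-0.0631  0.0346 -0.9974]
rule [([0.4055, -0.3273, 0.0017], 0.64), ([0.3699, -0.2637, -0.001], 0.57)]
rule_tip [([0.6122, -0.3026, 0.0016], 0.73)]
rule_tab [([0.512, -0.3192, 0.0519], 0.58)]
```

Emit:
{"method": "jog_arm", "body": {"commands": [[55, 0.5, -0.4, 4, 0.02], [55, 0.5, -0.4, 4, 0.02], [55, 0.5, -0.4, 4, 0.02], [55, 0.4, -0.4, 4, 0.02], [55, 0, 0, 0, 0], [55, 0, 0, 0, 0], [55, 0, 0, 0, 0]]}}

```text
t: 8.08
tcp_pos: [0.5092, -0.3127, 0.2355]
tool_rot: [-0.029, 0.999, 0.017, -0.035]
force: [0.4, 0.8, 0.1]
finger_gap: 0.548
```

```bash
python3 - <<'E'
from h import *
s=st();tilt()
E
```

```text
t 8.08 tcp [ 0.5092 -0.3127  0.2355] yaw_y 1.628 F [0.41 0.82 0.07] gap 0.548 q [-0.73  0.52  1.44 -0.02  1.26 -2.35]
tool z [-0.0719  0.0329 -0.9969]
```

Emit:
{"method": "jog_arm", "body": {"commands": [[55, 0, 0, -4, 0.02], [55, 0, 0, -4, 0.02], [55, 0, 0, -4, 0], [55, 0, 0, 0, 0], [55, 0, 0, 0, 0], [55, 0, 0, 0, 0]]}}

```text
t: 8.58
tcp_pos: [0.5065, -0.3103, 0.1088]
tool_rot: [-0.05, 0.998, 0.019, -0.038]
force: [0.3, -1.2, -0.0]
finger_gap: 0.552
```

```bash
python3 - <<'E'
from h import *
s=st();tilt()
E
```

```text
t 8.58 tcp [ 0.5065 -0.3103  0.1088] yaw_y 1.668 F [ 0.3  -1.17 -0.02] gap 0.552 q [-0.72  0.67  1.55 -0.03  1.   -2.38]
tool z [-0.0768  0.0336 -0.9965]
```

Emit:
{"method": "jog_arm", "body": {"commands": [[55, 0.3, -0.3, -2.5, 0.02], [55, 0.2, -0.3, -2.5, 0.01], [55, 0.2, -0.2, -2.5, 0], [55, 0, 0, 0, 0], [55, 0, 0, 0, 0]]}}

```text
t: 9.0
tcp_pos: [0.5197, -0.3236, 0.0431]
tool_rot: [-0.065, 0.997, 0.011, -0.031]
force: [-0.2, 0.3, -0.2]
finger_gap: 0.55
```

```bash
python3 - <<'E'
from h import *
s=st();tilt(); p,X=shot("wrist","w4"); s=st(); find(p,["rule","rule_tip","rule_tab"])
E
```

```text
t 9.00 tcp [ 0.5197 -0.3236  0.0431] yaw_y 1.700 F [-0.21  0.34 -0.19] gap 0.550 q [-0.73  0.78  1.54 -0.04  0.87 -2.4 ]
tool z [-0.0632  0.0182 -0.9978]
t 9.05 tcp [ 0.5197 -0.3236  0.0433] yaw_y 1.700 F [-0.39 -0.14 -0.58] gap 0.552 q [-0.73  0.78  1.54 -0.04  0.87 -2.4 ]
rule [([0.4087, -0.327, 0.0015], 0.86)]
rule_tip [([0.6153, -0.3021, -0.0003], 0.66)]
rule_tab [([0.5165, -0.3175, 0.0528], 0.79)]
```

View pics/w4.png

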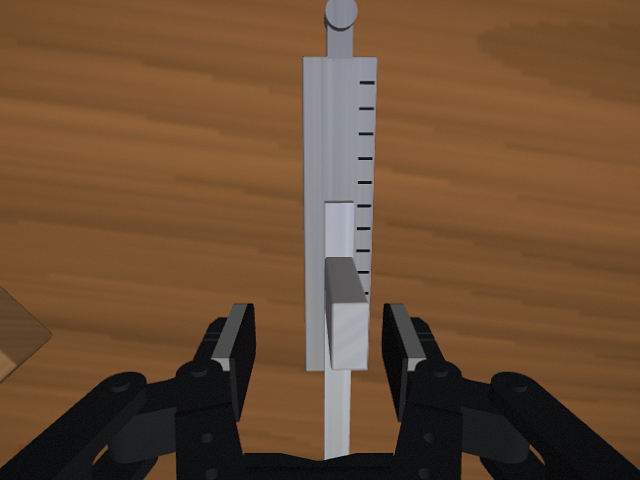

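Emit:
{"method": "jog_arm", "body": {"commands": [[55, -0.3, 0.35, -0.7, 0], [55, -0.3, 0.3, -0.6, 0], [55, 0, 0, 0, 0], [0, 0, 0, 0, 0], [0, 0, 0, 0, 0], [0, 0, 0, 0, 0], [0, 0, 0, 0, 0]], "squeeze": 40}}

```text
t: 9.78
tcp_pos: [0.5138, -0.3165, 0.0335]
tool_rot: [-0.065, 0.997, 0.009, -0.029]
force: [0.4, 0.0, -0.4]
finger_gap: 0.134
```

```bash
python3 - <<'E'
from h import *
s=st();tilt()
E
```

```text
t 9.78 tcp [ 0.5138 -0.3165  0.0335] yaw_y 1.701 F [ 0.43  0.02 -0.45] gap 0.134 q [-0.72  0.79  1.58 -0.04  0.83 -2.4 ]
tool z [-0.059   0.0148 -0.9981]
```

Emit:
{"method": "jog_arm", "body": {"commands": [[0, -0.8, -0.1, 0, 0], [0, -0.8, -0.1, 0, 0], [0, -0.8, -0.1, 0, 0], [0, 0, 0, 0, 0], [0, 0, 0, 0, 0]]}}

```text
t: 10.2
tcp_pos: [0.4885, -0.3203, 0.0335]
tool_rot: [-0.065, 0.997, 0.008, -0.028]
force: [1.7, 0.8, -0.5]
finger_gap: 0.135
```

```bash
python3 - <<'E'
from h import *
s=st();tilt(); p,X=shot("wrist","w5"); find(p,["rule","rule_tip","rule_tab"])
p,X=shot("top");find(p,["rule","rule_tip","rule_tab","near_right","near_left","rail_tab"])
E
```

```text
t 10.20 tcp [ 0.4885 -0.3203  0.0335] yaw_y 1.701 F [ 1.75  0.78 -0.54] gap 0.135 q [-0.76  0.77  1.63 -0.04  0.79 -2.43]
tool z [-0.0563  0.0133 -0.9983]
rule [([0.3705, -0.2652, -0.0002], 0.78), ([0.3937, -0.3299, 0.0015], 0.77)]
rule_tip [([0.5883, -0.3068, 0.0014], 0.9), ([0.3948, -0.3285, 0.0016], 0.18)]
rule_tab [([0.4898, -0.3239, 0.0502], 0.89)]
rule []
rule_tip [([0.5852, -0.3068, 0.002], 0.78), ([0.7017, 0.3484, -0.0028], 0.63)]
rule_tab [([0.4906, -0.3242, 0.0496], 0.69)]
near_right [([0.4624, -0.1203, 0.004], 0.77)]
near_left [([0.461, 0.0818, -0.0052], 0.62)]
rail_tab [([0.6179, -0.009, 0.0489], 0.82)]
```

View pics/w5.png

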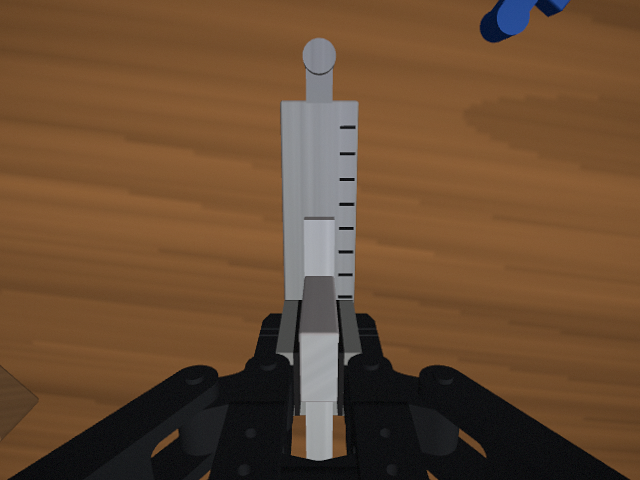

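```bash
python3 - <<'E'
from h import *
p,X=shot("top")
c=np.array([[85,366],[325,361],[77,183],[316,179]])/2.66+[220,170]
w=ray(p,X,c,.022); print(w.round(4))
n=w[0]-w[1]; print("yaw",np.arctan2(-n[0],n[1]))
p,X=shot("wrist"); s=manip.sense(); Rm=R.from_quat(s["tool_rot"]).as_matrix()
h=ray(p,X,[[319,55]],.016)[0]; print(h,"tool",Rm.T@(h-s["tcp_pos"]), "dir",np.arctan2(*(s["tcp_pos"]-h)[[1,0]]))
E
```

```text
[[ 0.4538  0.0886  0.022 ]
 [ 0.4526 -0.1284  0.022 ]
 [ 0.6198  0.093   0.022 ]
 [ 0.6181 -0.1249  0.022 ]]
yaw -0.005522781447858028
[ 0.39342327 -0.33390999  0.016     ] tool [ 0.09564649 -0.00146665  0.02268326] dir 0.14254036294524403
```

Emit:
{"method": "jog_arm", "body": {"commands": [[0, 0, 0, 2.5, 0], [0, 0, 0, 2.5, 0], [0, 0, 0, 1.5, 0]]}}

```text
t: 11.1
tcp_pos: [0.4858, -0.3157, 0.0938]
tool_rot: [-0.065, 0.997, 0.015, -0.032]
force: [0.3, 0.6, -5.3]
finger_gap: 0.132
```

Emit:
{"method": "jog_arm", "body": {"commands": [[0, 0.5, 3.6, 0, 0.1], [0, 0.5, 3.6, 0, 0.1], [0, 0.5, 3.6, 0, 0.1], [0, 0.5, 3.6, 0, 0.1], [0, 0.5, 3.6, 0, 0.1], [0, 0.5, 3.6, 0, 0.1], [0, 0.5, 3.6, 0, 0.1], [0, 0.2, 2, 0, 0.1]]}}

```text
t: 11.77
tcp_pos: [0.5243, -0.0398, 0.0939]
tool_rot: [-0.458, 0.888, 0.0, -0.028]
force: [1.3, 0.2, -6.0]
finger_gap: 0.129
```

Emit:
{"method": "jog_arm", "body": {"commands": [[0, 0, 0, 0, 0], [0, 0, 0, 0, 0], [0, 0, 0, 0, 0]]}}

```text
t: 12.02
tcp_pos: [0.5219, -0.0321, 0.0921]
tool_rot: [-0.463, 0.886, 0.003, -0.03]
force: [0.1, -0.1, -4.8]
finger_gap: 0.13
```

```bash
python3 - <<'E'
from h import *
s=st();tilt(); p,X=shot("wrist","w6"); find(p,["rule","rule_tip","rule_tab","near_right","near_left","rail_tab"])
E
```

```text
t 12.02 tcp [ 0.5219 -0.0321  0.0921] yaw_y 2.533 F [ 0.08 -0.12 -4.81] gap 0.130 q [-0.26  0.62  1.77 -0.05  0.8  -2.75]
tool z [-0.0556 -0.0216 -0.9982]
rule [([0.4673, -0.1083, 0.0573], 0.94)]
rule_tip [([0.579, 0.0516, 0.0619], 0.98)]
rule_tab [([0.5223, -0.039, 0.1087], 0.6)]
near_right []
near_left [([0.4594, 0.0846, -0.0013], 0.71)]
rail_tab []
```

View pics/w6.png

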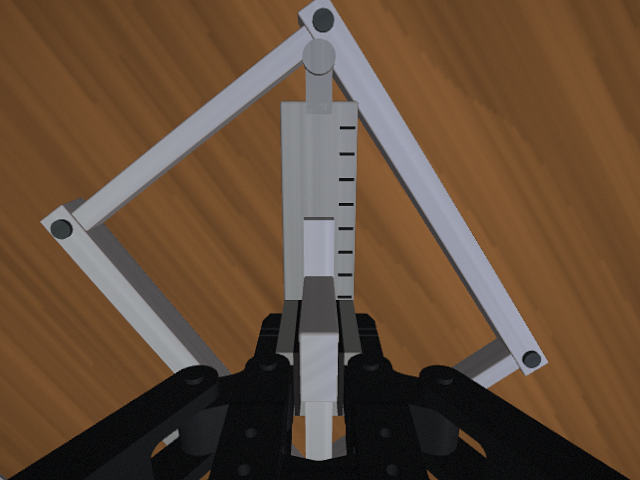

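```bash
python3 - <<'E'
from h import *
p,X=shot("wrist")
w=ray(p,X,[[323,19],[531,359],[61,229]],.023); print(w.round(4))
n=w[1]-w[0]; print("yaw",np.arctan2(-n[0],n[1]),np.hypot(*n[:2]))
# inner edge lines at z=.022: right bar edge pts, near rail inner edge pts
e=ray(p,X,[[306,45],[88,230],[345,62],[500,340]],.022)[:,:2]; print(e.round(4))
a,b,c,d=e; M=np.c_[b-a,-(d-c)]; t=np.linalg.solve(M,c-a); k=a+t[0]*(b-a); print("corner",k,"near dir yaw",np.arctan2(-(d-c)[0],(d-c)[1]),"bar dir",np.arctan2(*(b-a)[::-1]))
h=ray(p,X,[[319,55]],manip.sense()["tcp_pos"][2]-.0335+.016)[0]; print("heel",h)
E
```

```text
[[ 0.4503 -0.1301  0.023 ]
 [ 0.453   0.0871  0.023 ]
 [ 0.618  -0.1264  0.023 ]]
yaw -0.012094164520698433 0.21729594553774947
[[ 0.4632 -0.1255]
 [ 0.6075 -0.1179]
 [ 0.4523 -0.1088]
 [ 0.462   0.0657]]
corner [ 0.45137456 -0.12616743] near dir yaw -0.05552178964812355 bar dir 0.052849448631664436
heel [ 0.46631902 -0.11344919  0.0751449 ]
```

Emit:
{"method": "jog_arm", "body": {"commands": [[0, 0.2, 0.2, -1.5, -0.01], [0, 0.1, 0.1, -1.5, -0.01], [0, 0, 0, -1.5, 0], [0, 0, 0, 0, 0], [0, 0, 0, 0, 0]]}}

```text
t: 12.83
tcp_pos: [0.5277, -0.0335, 0.0478]
tool_rot: [-0.451, 0.892, 0.001, -0.027]
force: [0.6, -0.3, -4.1]
finger_gap: 0.13
```

```bash
python3 - <<'E'
from h import *
s=st();tilt(); p,X=shot("wrist","w7"); find(p,["rule","rule_tip","near_right","near_left"])
E
```

```text
t 12.83 tcp [ 0.5277 -0.0335  0.0478] yaw_y 2.506 F [ 0.62 -0.32 -4.09] gap 0.130 q [-0.26  0.7   1.77 -0.05  0.71 -2.72]
tool z [-0.0496 -0.0222 -0.9985]
rule [([0.4688, -0.1106, 0.0113], 0.88)]
rule_tip [([0.5875, 0.0457, 0.0166], 0.82)]
near_right [([0.4589, -0.1214, -0.0004], 0.79)]
near_left [([0.4578, 0.0847, 0.0], 0.88)]
```

View pics/w7.png

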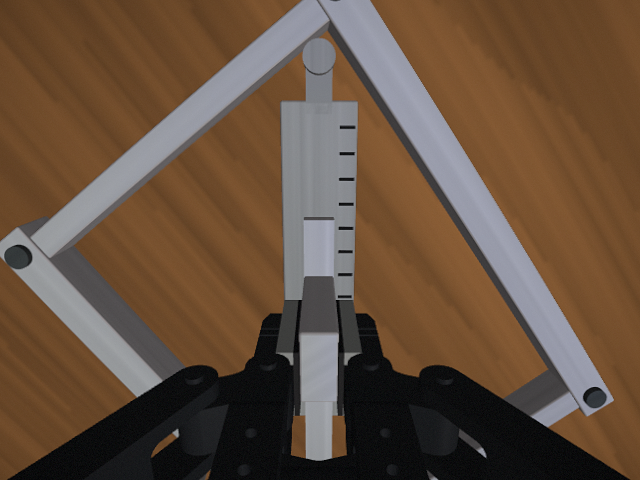

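Emit:
{"method": "jog_arm", "body": {"commands": [[0, 0, 0, -0.6, 0], [0, 0, 0, -0.6, 0], [0, 0, 0, -0.4, 0], [0, 0, 0, 0, 0]]}}

```text
t: 13.42
tcp_pos: [0.53, -0.0335, 0.0338]
tool_rot: [-0.451, 0.892, -0.001, -0.024]
force: [-1.0, -0.0, -1.0]
finger_gap: 0.135
```

```bash
python3 - <<'E'
from h import *
s=st();tilt()
E
```

```text
t 13.42 tcp [ 0.53   -0.0335  0.0338] yaw_y 2.507 F [-1.01 -0.04 -1.  ] gap 0.135 q [-0.25  0.73  1.78 -0.05  0.67 -2.72]
tool z [-0.0424 -0.0241 -0.9988]
```

Emit:
{"method": "jog_arm", "body": {"commands": [[0, -0.12, -0.12, -0.03, 0], [0, -0.12, -0.12, -0.03, 0], [0, -0.12, -0.12, 0, 0]]}}

```text
t: 13.67
tcp_pos: [0.5291, -0.0361, 0.0344]
tool_rot: [-0.451, 0.893, -0.002, -0.021]
force: [3.5, 7.4, 0.9]
finger_gap: 0.134
```

Emit:
{"method": "jog_arm", "body": {"commands": [[0, -0.1, -0.1, 0, 0], [0, -0.1, -0.1, 0, 0]]}}

```text
t: 13.83
tcp_pos: [0.5292, -0.0364, 0.0351]
tool_rot: [-0.449, 0.893, -0.002, -0.018]
force: [2.8, 5.8, -1.5]
finger_gap: 0.134
```

```bash
python3 - <<'E'
from h import *
s=st();tilt(); p,X=shot("wrist","w8"); find(p,["rule","rule_tip","near_right","near_left"])
E
```

```text
t 13.83 tcp [ 0.5292 -0.0364  0.0351] yaw_y 2.502 F [ 2.84  5.82 -1.48] gap 0.134 q [-0.26  0.72  1.79 -0.05  0.66 -2.73]
tool z [-0.0306 -0.0202 -0.9993]
rule [([0.4729, -0.112, 0.0023], 0.61)]
rule_tip [([0.5901, 0.047, 0.0057], 0.57)]
near_right [([0.4588, -0.1199, 0.0024], 0.77)]
near_left [([0.4578, 0.0854, -0.0008], 0.84)]
```

View pics/w8.png

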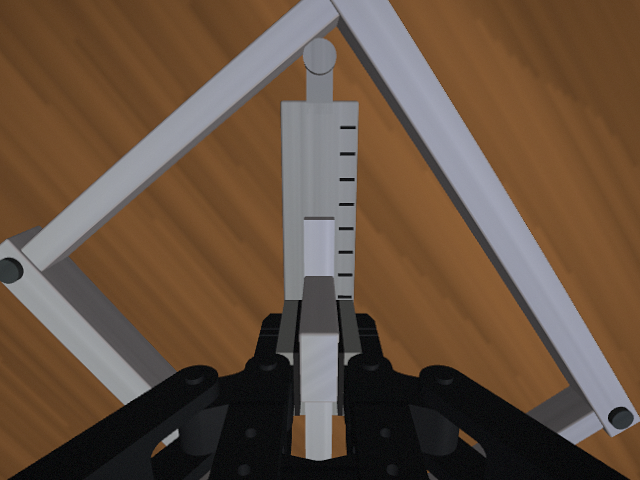

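Emit:
{"method": "jog_arm", "body": {"commands": [[0, -0.2, 0.05, -0.04, 0], [0, -0.2, 0, -0.04, 0], [0, -0.15, 0, -0.04, 0]]}}

```text
t: 14.33
tcp_pos: [0.5278, -0.0359, 0.035]
tool_rot: [-0.449, 0.893, -0.005, -0.014]
force: [3.5, 4.4, 1.5]
finger_gap: 0.131
```

```bash
python3 - <<'E'
from h import *
s=st();tilt()
E
```

```text
t 14.33 tcp [ 0.5278 -0.0359  0.035 ] yaw_y 2.503 F [3.48 4.43 1.5 ] gap 0.131 q [-0.26  0.72  1.8  -0.04  0.64 -2.73]
tool z [-0.0206 -0.0215 -0.9996]
```

```bash
python3 - <<'E'
from h import *
p,X=shot("wrist"); find(p,["rule","rule_tip","near_right"])
a=p["image"][:160,230:430,::-1]; cv2.imwrite("pics/w9.png",cv2.resize(a,None,fx=3.5,fy=3.5,interpolation=3))
E
```

```text
rule [([0.4694, -0.1107, -0.0003], 0.55)]
rule_tip [([0.5899, 0.0444, 0.0051], 0.69)]
near_right [([0.4582, -0.1199, -0.0005], 0.64)]
```

View pics/w9.png

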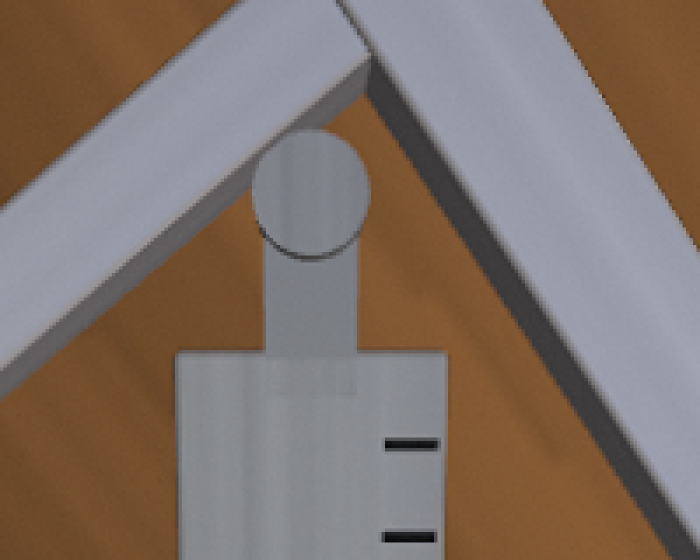

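Emit:
{"method": "jog_arm", "body": {"commands": [[0, -0.15, 0.15, -0.05, 0], [0, -0.25, 0.05, -0.03, 0], [0, -0.25, 0, -0.03, 0]]}}

```text
t: 14.78
tcp_pos: [0.5236, -0.0356, 0.0351]
tool_rot: [-0.45, 0.893, -0.008, -0.012]
force: [4.8, 3.4, 1.7]
finger_gap: 0.137
```

Emit:
{"method": "jog_arm", "body": {"commands": [[0, -0.2, 0, -0.03, 0], [0, -0.2, 0, -0.03, 0]]}}

```text
t: 14.95
tcp_pos: [0.5225, -0.0357, 0.0355]
tool_rot: [-0.45, 0.893, -0.01, -0.009]
force: [5.4, 5.4, 2.3]
finger_gap: 0.132
```

```bash
python3 - <<'E'
from h import *
s=st();tilt()
E
```

```text
t 14.95 tcp [ 0.5225 -0.0357  0.0355] yaw_y 2.505 F [5.44 5.39 2.34] gap 0.132 q [-0.27  0.71  1.82 -0.05  0.6  -2.73]
tool z [-0.0063 -0.0258 -0.9996]
```

Emit:
{"method": "jog_arm", "body": {"commands": [[30, 0, 0, 0, 0], [30, 0, 0, 0, 0], [30, 0, 0, 0, 0]]}}

```text
t: 15.2
tcp_pos: [0.519, -0.0355, 0.0354]
tool_rot: [-0.45, 0.893, -0.008, -0.011]
force: [-0.3, 0.2, -0.7]
finger_gap: 0.298
```

```bash
python3 - <<'E'
from h import *
s=st();tilt(); p,X=shot("wrist"); find(p,["rule","rule_tip","rule_tab","near_right","near_left"])
a=p["image"][:,130:530,::-1]; cv2.imwrite("pics/w10.png",cv2.resize(a,None,fx=1.25,fy=1.25,interpolation=3))
E
```

```text
t 15.20 tcp [ 0.519  -0.0355  0.0354] yaw_y 2.504 F [-0.26  0.15 -0.72] gap 0.298 q [-0.27  0.71  1.83 -0.05  0.61 -2.73]
tool z [-0.0125 -0.0246 -0.9996]
rule [([0.468, -0.1112, -0.0001], 0.71), ([0.5836, 0.0435, 0.0008], 0.38)]
rule_tip [([0.5855, 0.0441, 0.0021], 0.96), ([0.469, -0.1112, 0.0004], 0.46)]
rule_tab [([0.5254, -0.04, 0.0513], 0.92)]
near_right []
near_left [([0.4605, 0.0856, -0.0007], 0.82)]
```

Emit:
{"method": "jog_arm", "body": {"commands": [[30, 0.35, 0, 0, 0], [30, 0.1, 0, 0, 0], [0, 0, 0, 0, 0], [0, 0, 0, 0, 0], [0, 0, 0, 0, 0], [0, 0, 0, 0, 0]]}}

```text
t: 16.0
tcp_pos: [0.5245, -0.0354, 0.0352]
tool_rot: [-0.449, 0.893, -0.008, -0.011]
force: [0.7, 0.4, -0.0]
finger_gap: 0.132
```

```bash
python3 - <<'E'
from h import *
s=st();tilt()
E
```

```text
t 16.00 tcp [ 0.5245 -0.0354  0.0352] yaw_y 2.503 F [ 0.73  0.38 -0.01] gap 0.132 q [-0.26  0.72  1.81 -0.05  0.62 -2.73]
tool z [-0.0122 -0.0244 -0.9996]
```

Emit:
{"method": "jog_arm", "body": {"commands": [[0, 0.45, 0.62, 0, 0], [0, 0.45, 0.62, 0, 0], [0, 0.45, 0.62, 0, 0], [0, 0.4, 0.55, 0, 0]]}}

```text
t: 16.33
tcp_pos: [0.5429, -0.0106, 0.0352]
tool_rot: [-0.449, 0.893, -0.008, -0.011]
force: [-0.3, -1.2, 0.1]
finger_gap: 0.13
```

```bash
python3 - <<'E'
from h import *
s=st();tilt(); p,X=shot("wrist"); find(p,["rule","near_right","near_left"]); p,X=shot("top");find(p,["rule_tip","rail_tab","rule_tab"])
E
```

```text
t 16.33 tcp [ 0.5429 -0.0106  0.0352] yaw_y 2.502 F [-0.29 -1.22  0.14] gap 0.130 q [-0.21  0.73  1.77 -0.04  0.65 -2.68]
tool z [-0.0127 -0.0251 -0.9996]
rule []
near_right []
near_left [([0.4569, 0.0879, 0.0001], 0.65)]
rule_tip [([0.203, -0.1744, -0.0039], 0.81)]
rail_tab [([0.6191, -0.0079, 0.0503], 0.75)]
rule_tab [([0.2916, -0.22, 0.0501], 0.89), ([0.771, -0.259, 0.0005], 0.51)]
```

Emit:
{"method": "jog_arm", "body": {"commands": [[0, 0.15, 0.2, 0, 0], [0, 0.15, 0.2, 0, 0]]}}

```text
t: 16.9
tcp_pos: [0.5447, -0.0083, 0.0352]
tool_rot: [-0.448, 0.894, -0.008, -0.012]
force: [0.3, -1.5, -0.4]
finger_gap: 0.131
```

Emit:
{"method": "jog_arm", "body": {"commands": [[0, 0.12, 0.16, 0, 0], [0, 0.12, 0.16, 0, 0]]}}

```text
t: 17.07
tcp_pos: [0.546, -0.0059, 0.0352]
tool_rot: [-0.449, 0.893, -0.008, -0.014]
force: [-3.3, -5.0, 2.6]
finger_gap: 0.133
```

Emit:
{"method": "jog_arm", "body": {"commands": [[0, 0.09, 0.12, 0, 0]]}}

```text
t: 17.15
tcp_pos: [0.5461, -0.0053, 0.0353]
tool_rot: [-0.45, 0.893, -0.008, -0.015]
force: [-2.5, -4.8, 0.9]
finger_gap: 0.134
```

```bash
python3 - <<'E'
from h import *
p,X=shot("scene"); find(p,["rule_tip","rule","rail_tab","near_right","near_left"])
px=proj(p,X,[[.6053,.0801,.016],[.6036,.0722,.016],[.4658,-.1144,.016]]); print(px.round(1).tolist())
a=p["image"]; 
def cr(c,h,w,f):
    x,y=int(c[0]),int(c[1]); return cv2.resize(a[y-h:y+h,x-w:x+w,::-1],(400,560),interpolation=3)
i=np.hstack([cr(px[0],35,25,8),cr(px[2],35,25,8)]); cv2.imwrite("pics/s1.png",i); print(i.shape)
E
```

```text
rule_tip [([0.1985, -0.1748, -0.0024], 0.73), ([0.6017, 0.0745, -0.0022], 0.69)]
rule [([0.4668, -0.109, 0.0009], 0.79), ([0.3722, -0.2585, 0.0007], 0.71)]
rail_tab [([0.6148, -0.0065, 0.0526], 0.91)]
near_right [([0.4595, -0.1175, -0.001], 0.63)]
near_left [([0.4598, 0.0795, -0.0019], 0.97)]
[[347.3, 225.2], [344.8, 226.4], [256.4, 237.1]]
(560, 800, 3)
```

View pics/s1.png

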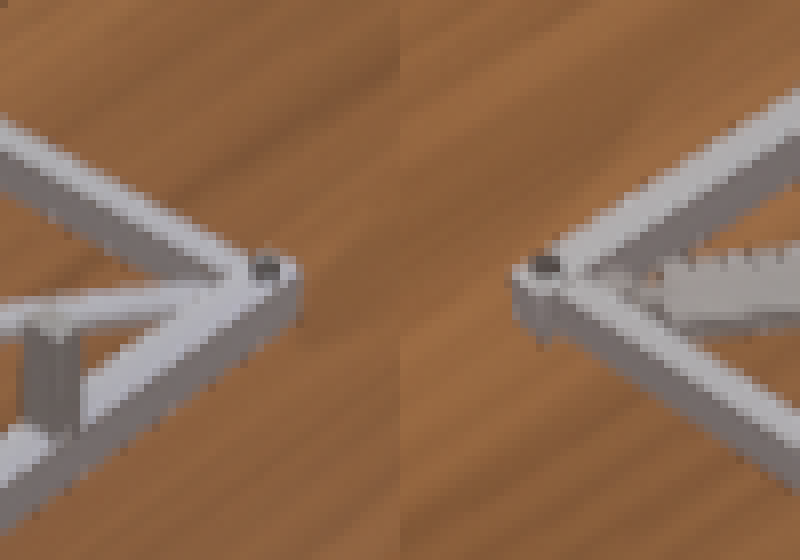

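Emit:
{"method": "jog_arm", "body": {"commands": [[0, -0.03, 0.15, 0, 0.006], [0, -0.02, 0.15, 0, 0.006], [0, 0, 0.15, 0, 0.006]]}}

```text
t: 17.7
tcp_pos: [0.547, -0.001, 0.0352]
tool_rot: [-0.457, 0.889, -0.009, -0.013]
force: [-2.8, -7.8, 1.6]
finger_gap: 0.131
```

Emit:
{"method": "jog_arm", "body": {"commands": [[0, 0, 0.15, -0.02, 0.005], [0, 0, 0.15, -0.02, 0.005]]}}

```text
t: 17.87
tcp_pos: [0.5472, -0.0009, 0.0354]
tool_rot: [-0.462, 0.887, -0.011, -0.014]
force: [-1.4, -11.8, 2.2]
finger_gap: 0.133
```

```bash
python3 - <<'E'
from h import *
s=st();tilt(); p,X=shot("scene"); find(p,["rule_tip","rule","rail_tab","near_right","near_left"])
E
```

```text
t 17.87 tcp [ 0.5472 -0.0009  0.0354] yaw_y 2.531 F [ -1.35 -11.82   2.2 ] gap 0.133 q [-0.19  0.73  1.76 -0.06  0.66 -2.67]
tool z [-0.0146 -0.0328 -0.9994]
rule_tip [([0.197, -0.1711, -0.0034], 0.69), ([0.6058, 0.0801, -0.0041], 0.51)]
rule [([0.4661, -0.1099, 0.0012], 0.97), ([0.3694, -0.265, 0.0008], 0.76)]
rail_tab [([0.6167, -0.0065, 0.0509], 0.7), ([0.7731, -0.2615, -0.0015], 0.33)]
near_right [([0.4576, -0.1205, 0.0005], 0.57)]
near_left [([0.4605, 0.081, -0.0003], 0.73)]
```

Emit:
{"method": "jog_arm", "body": {"commands": [[0, 0.08, -0.03, -0.02, 0]]}}

```text
t: 18.25
tcp_pos: [0.5475, -0.0017, 0.0352]
tool_rot: [-0.46, 0.888, -0.01, -0.014]
force: [-2.2, 1.3, 2.5]
finger_gap: 0.132
```

Emit:
{"method": "jog_arm", "body": {"commands": [[0, 0.08, 0.0, -0.02, 0], [0, 0.05, 0.02, 0, 0]]}}

```text
t: 18.42
tcp_pos: [0.5475, -0.0015, 0.0353]
tool_rot: [-0.46, 0.888, -0.01, -0.015]
force: [-2.2, -5.4, 1.4]
finger_gap: 0.137
```

```bash
python3 - <<'E'
from h import *
s=st();tilt(); p,X=shot("wrist"); find(p,["rule","near_right","near_left"])
a=p["image"][:160,220:440,::-1]; cv2.imwrite("pics/w11.png",cv2.resize(a,None,fx=3.5,fy=3.5,interpolation=3))
E
```

```text
t 18.42 tcp [ 0.5475 -0.0015  0.0353] yaw_y 2.526 F [-2.2  -5.41  1.36] gap 0.137 q [-0.19  0.73  1.75 -0.05  0.67 -2.67]
tool z [-0.0187 -0.0312 -0.9993]
rule []
near_right []
near_left [([0.4559, 0.0847, -0.0014], 0.87), ([0.6045, 0.08, 0.0003], 0.73)]
```

```bash
python3 - <<'E'
from h import *
a=cv2.imread("pics/w10.png"); w8=cv2.imread("pics/w8.png")
def prof(im,c,d,sc):
    o=[]
    for r in range(10,52,2):
        x,y=(c[0]+r*d[0])*sc,(c[1]+r*d[1])*sc
        if 0<=int(y) and 0<=int(x)<im.shape[1]: b,g,rr=im[int(y),int(x)].astype(int); o.append(rr-b)
    return o
for im,c,sc in((w8,(319,55),1),(a,(189,55),1.25)):
    print("near",prof(im,c,(.853,-.52),sc),prof(im,c,(.95,-.3),sc)); print("bar",prof(im,c,(-.61,-.79),sc))
E
```

```text
near [np.int64(-10), np.int64(-10), np.int64(-9), np.int64(-12), np.int64(80), np.int64(75), np.int64(76), np.int64(78), np.int64(78), np.int64(77), np.int64(73), np.int64(1), np.int64(1), np.int64(1), np.int64(1), np.int64(4), np.int64(-5), np.int64(-16), np.int64(-17), np.int64(-18), np.int64(-18)] [np.int64(-11), np.int64(-11), np.int64(-9), np.int64(-12), np.int64(78), np.int64(75), np.int64(75), np.int64(76), np.int64(78), np.int64(76), np.int64(77), np.int64(40), np.int64(1), np.int64(1), np.int64(1), np.int64(1), np.int64(3), np.int64(-10), np.int64(-17), np.int64(-17), np.int64(-17)]
bar [np.int64(-9), np.int64(-11), np.int64(-11), np.int64(-3), np.int64(4), np.int64(-15), np.int64(-16), np.int64(-15), np.int64(-15), np.int64(-16), np.int64(-17), np.int64(-17), np.int64(-17), np.int64(-15), np.int64(-14), np.int64(-16), np.int64(-14), np.int64(-15), np.int64(-14), np.int64(-15), np.int64(-14)]
near [np.int64(2), np.int64(-4), np.int64(-16), np.int64(-16), np.int64(-17), np.int64(-17), np.int64(-16), np.int64(-16), np.int64(-16), np.int64(-16), np.int64(-15), np.int64(-17), np.int64(-16), np.int64(-16), np.int64(-17), np.int64(-16), np.int64(-17), np.int64(-16), np.int64(-18), np.int64(-17), np.int64(-17)] [np.int64(1), np.int64(1), np.int64(-10), np.int64(-16), np.int64(-17), np.int64(-16), np.int64(-16), np.int64(-16), np.int64(-16), np.int64(-15), np.int64(-16), np.int64(-18), np.int64(-16), np.int64(-16), np.int64(-18), np.int64(-17), np.int64(-16), np.int64(-18), np.int64(-17), np.int64(-16), np.int64(-17)]
bar [np.int64(-11), np.int64(21), np.int64(3), np.int64(3), np.int64(3), np.int64(3), np.int64(-2), np.int64(-18), np.int64(-18), np.int64(-17), np.int64(-17), np.int64(-17), np.int64(-17), np.int64(-15), np.int64(-17), np.int64(-17), np.int64(-17), np.int64(-16), np.int64(-15), np.int64(-15), np.int64(-15)]
```

Emit:
{"method": "jog_arm", "body": {"commands": [[0, 0.05, 0.04, 0, 0], [0, 0.05, 0.04, 0, 0], [0, 0.05, 0.03, 0, 0], [0, 0.04, 0.03, 0, 0]]}}

```text
t: 18.95
tcp_pos: [0.5476, -0.0014, 0.0353]
tool_rot: [-0.46, 0.887, -0.01, -0.018]
force: [-3.0, -5.5, 1.5]
finger_gap: 0.133
```

```bash
python3 - <<'E'
from h import *
s=st();tilt(); p,X=shot("scene"); find(p,["rule_tip","rule","rail_tab","near_right"]);p,X=shot("top"); find(p,["rule_tip","rail_tab"])
E
```

```text
t 18.95 tcp [ 0.5476 -0.0014  0.0353] yaw_y 2.528 F [-3.   -5.5   1.55] gap 0.133 q [-0.19  0.73  1.75 -0.06  0.68 -2.67]
tool z [-0.0227 -0.0342 -0.9992]
rule_tip [([0.6059, 0.0776, -0.0038], 0.65), ([0.1977, -0.1697, 0.0009], 0.47)]
rule [([0.4682, -0.1101, 0.0001], 0.82), ([0.3713, -0.264, 0.0007], 0.71)]
rail_tab [([0.6162, -0.0072, 0.0525], 0.89), ([0.5453, -0.0027, 0.0475], 0.57)]
near_right [([0.4557, -0.1175, 0.0013], 0.73), ([0.6165, -0.0104, 0.0514], 0.58)]
rule_tip [([0.2028, -0.1747, -0.002], 0.72)]
rail_tab [([0.6196, -0.0121, 0.0472], 0.85)]
```

Emit:
{"method": "jog_arm", "body": {"commands": [[0, -0.55, -0.77, 0, 0], [0, -0.55, -0.77, 0, 0], [0, -0.55, -0.77, 0, 0], [0, -0.55, -0.77, 0, 0], [0, 0, 0, 0, 0]]}}

```text
t: 19.77
tcp_pos: [0.5258, -0.0319, 0.0354]
tool_rot: [-0.46, 0.888, -0.01, -0.015]
force: [-0.2, -0.6, -0.7]
finger_gap: 0.135
```

```bash
python3 - <<'E'
from h import *
s=st();tilt()
E
```

```text
t 19.77 tcp [ 0.5258 -0.0319  0.0354] yaw_y 2.527 F [-0.18 -0.59 -0.67] gap 0.135 q [-0.25  0.72  1.81 -0.06  0.63 -2.73]
tool z [-0.0174 -0.0314 -0.9994]
```

Emit:
{"method": "jog_arm", "body": {"commands": [[0, 0, 0, 3, 0], [0, 0, 0, 3, 0], [0, 0, 0, 3, 0], [0, 0, 0.3, 0, -0.12], [0, 0, 0.3, 0, -0.12], [0, 0, 0.3, 0, -0.12], [0, 0, 0.2, 0, -0.12], [0, 0, 0.2, 0, -0.12]]}}

```text
t: 20.43
tcp_pos: [0.5169, -0.0208, 0.1223]
tool_rot: [-0.167, 0.986, 0.002, -0.023]
force: [1.3, 0.2, -4.6]
finger_gap: 0.135
```

```bash
python3 - <<'E'
from h import *
s=st();tilt()
E
```

```text
t 20.43 tcp [ 0.5169 -0.0208  0.1223] yaw_y 1.905 F [ 1.3   0.2  -4.55] gap 0.135 q [-0.25  0.56  1.77 -0.02  0.85 -2.14]
tool z [-0.046  -0.0042 -0.9989]
```

Emit:
{"method": "jog_arm", "body": {"commands": [[0, 0, 0.1, 0, -0.12], [0, 0, 0.1, 0, -0.12], [0, 0, 0.1, 0, -0.12], [0, 0, 0.1, 0, -0.12], [0, 0, 0.1, 0, -0.12], [0, 0, 0.1, 0, -0.12]]}}

```text
t: 20.93
tcp_pos: [0.5102, -0.0148, 0.1166]
tool_rot: [0.206, 0.978, 0.011, -0.028]
force: [0.1, 0.8, -4.7]
finger_gap: 0.131
```

```bash
python3 - <<'E'
from h import *
s=st();tilt()
E
```

```text
t 20.93 tcp [ 0.5102 -0.0148  0.1166] yaw_y 1.155 F [ 0.05  0.78 -4.72] gap 0.131 q [-0.26  0.57  1.79  0.03  0.85 -1.43]
tool z [-0.0498  0.0333 -0.9982]
```

Emit:
{"method": "jog_arm", "body": {"commands": [[0, 0.5, 0.1, 0, -0.11], [0, 0.5, 0.1, 0, -0.11], [0, 0.5, 0.1, 0, -0.11], [0, 0.5, 0.0, 0, -0.11], [0, 0.4, 0, 0, -0.06], [0, 0, 0, 0, 0], [0, 0, 0, 0, 0]]}}

```text
t: 21.52
tcp_pos: [0.5263, -0.0126, 0.1096]
tool_rot: [0.451, 0.892, 0.016, -0.033]
force: [0.2, -0.1, -3.9]
finger_gap: 0.132
```

```bash
python3 - <<'E'
from h import *
s=st();tilt(); p,X=shot("wrist","w12"); find(p,["rule","rule_tip","near_right","near_left"])
E
```

```text
t 21.52 tcp [ 0.5263 -0.0126  0.1096] yaw_y 0.634 F [ 0.21 -0.14 -3.9 ] gap 0.132 q [-0.26  0.59  1.75  0.06  0.85 -0.94]
tool z [-0.0446  0.0577 -0.9973]
rule [([0.4707, 0.0693, 0.078], 0.96)]
rule_tip [([0.5872, -0.0893, 0.0681], 0.76)]
near_right [([0.4588, -0.1205, 0.0008], 0.84), ([0.5853, -0.0929, 0.0726], 0.18)]
near_left [([0.4599, 0.0835, -0.0032], 0.86)]
```

Emit:
{"method": "jog_arm", "body": {"commands": [[0, 0, 0, -2, 0], [0, 0, 0, -2, 0], [0, 0, 0, -1.5, 0], [0, 0, 0, 0, 0], [0, 0, 0, 0, 0]]}}

```text
t: 22.18
tcp_pos: [0.5289, -0.0128, 0.0556]
tool_rot: [0.45, 0.892, 0.017, -0.029]
force: [-0.1, -0.0, -4.1]
finger_gap: 0.137
```

```bash
cat >> h.py <<'E'
def gaps(p,X,hz,s):
    # rays: report nose target location vs wall pixel brownness, nose at (319,55)
    im=p["image"].astype(int)
    for nm,dw in (("near(-x)",(-1,-.009)),("left(+y)",(-.0,1)),("right(-y)",(0,-1))):
        h=ray(p,X,[[319,55]],hz)[0]; o=[]
        for r in np.arange(4,16,1)/1000.:
            u,v=proj(p,X,[[h[0]+dw[0]*r,h[1]+dw[1]*r,0.0]])[0]
            o.append(int(im[int(v),int(u),0]-im[int(v),int(u),2]) if 0<=u<640 and 0<=v<480 else None)
        print(nm,o)
E
python3 - <<'E'
from h import *
s=st();tilt(); p,X=shot("wrist","w13"); find(p,["rule","rule_tip","near_left"])
E
```

```text
t 22.18 tcp [ 0.5289 -0.0128  0.0556] yaw_y 0.636 F [-0.13 -0.03 -4.07] gap 0.137 q [-0.26  0.69  1.78  0.07  0.73 -0.95]
tool z [-0.0369  0.0557 -0.9978]
rule [([0.471, 0.0709, 0.0262], 0.93), ([0.5286, -0.0169, 0.0709], 0.28)]
rule_tip [([0.5921, -0.0927, 0.0179], 0.62)]
near_left [([0.4624, 0.0876, 0.0004], 0.8)]
```

Emit:
{"method": "jog_arm", "body": {"commands": [[0, 0, 0, -0.7, 0], [0, 0, 0, -0.7, 0], [0, 0, 0, -0.5, 0], [0, 0, 0, 0, 0]]}}

```text
t: 22.72
tcp_pos: [0.5317, -0.0135, 0.0385]
tool_rot: [0.45, 0.892, 0.017, -0.025]
force: [1.1, 0.4, -5.6]
finger_gap: 0.129
```

```bash
python3 - <<'E'
from h import *
s=st();tilt()
E
```

```text
t 22.72 tcp [ 0.5317 -0.0135  0.0385] yaw_y 0.636 F [ 1.06  0.42 -5.57] gap 0.129 q [-0.26  0.72  1.78  0.07  0.68 -0.95]
tool z [-0.0285  0.0535 -0.9982]
```

Emit:
{"method": "jog_arm", "body": {"commands": [[0, -0.1, 0, -0.35, 0], [0, -0.1, 0, -0.2, 0], [30, 0, 0, 0, 0], [30, 0, 0, 0, 0], [30, 0, 0, 0, 0]]}}

```text
t: 23.13
tcp_pos: [0.5344, -0.0145, 0.0371]
tool_rot: [0.45, 0.893, 0.019, -0.019]
force: [-0.3, 0.6, -0.4]
finger_gap: 0.302
```

```bash
python3 - <<'E'
from h import *
s=st();tilt(); p,X=shot("wrist","w14"); find(p,["rule","rule_tip","rule_tab","near_left"])
g=cv2.cvtColor(p["image"],cv2.COLOR_RGB2GRAY)
c=cv2.HoughCircles(g[:130,240:420],cv2.HOUGH_GRADIENT,1,30,param1=80,param2=15,minRadius=12,maxRadius=22); print(c)
E
```

```text
t 23.13 tcp [ 0.5344 -0.0145  0.0371] yaw_y 0.636 F [-0.31  0.58 -0.39] gap 0.302 q [-0.26  0.72  1.78  0.07  0.67 -0.96]
tool z [-0.0176  0.051  -0.9985]
rule [([0.4753, 0.0666, -0.0027], 0.91)]
rule_tip [([0.5941, -0.0951, 0.002], 0.9)]
rule_tab [([0.534, -0.0191, 0.0512], 0.78)]
near_left []
[[[73.5 37.5 17.1]]]
```

```bash
python3 - <<'E'
from h import *
p,X=shot("wrist"); print(ray(p,X,[[313.5,37.5]],.016)); print(proj(p,X,[[.4674,.0736,.016],[.4605,.0797,.0]]))
im=p["image"].astype(int); b=(im[:,:,0]-im[:,:,2])
# brown gap map around nose
for v in range(5,75,4): print(''.join('#' if b[v,u]>35 else ('.' if b[v,u]>-5 else ' ') for u in range(240,420,3)))
E
```

```text
[[0.47131533 0.06498078 0.016     ]]
[[318.97998697   9.75049952]
 [313.31333982  -5.07194884]]
                 .....########........                  ####
                .....###########.......                  .##
               .....#############........                  .
              .....################........                 
              ....###################........               
             ....#####       ##########.......              
            ....#####         ##########........            
           ....#####          .###########........          
          ....######           #############.......         
         .....######           ###############.......       
        .....#######          .################........     
       .... ########.         ###################........   
      .....##########.        #####################.......  
     .....###########  .....  ######################........
     ....############         ########################......
    ....#############         ##########################....
   ....##############         ############################..
  ....###############         #############################.
```

Emit:
{"method": "jog_arm", "body": {"commands": [[0, 0, 0, -0.2, 0], [0, 0, 0, 0, 0], [0, 0, 0, 0, 0], [0, 0, 0, 0, 0]]}}

```text
t: 23.77
tcp_pos: [0.5335, -0.0145, 0.0344]
tool_rot: [0.45, 0.893, 0.018, -0.021]
force: [1.0, 0.6, 1.4]
finger_gap: 0.134
```

Emit:
{"method": "jog_arm", "body": {"commands": [[0, -0.25, 0.35, 0, 0], [0, -0.2, 0.3, 0, 0], [0, -0.15, 0.25, 0, 0]]}}

```text
t: 24.02
tcp_pos: [0.5289, -0.0066, 0.0345]
tool_rot: [0.45, 0.893, 0.018, -0.018]
force: [0.8, -2.6, 1.0]
finger_gap: 0.132
```

Emit:
{"method": "jog_arm", "body": {"commands": [[0, -0.1, 0.2, 0, 0], [0, -0.1, 0.2, 0, 0]]}}

```text
t: 24.18
tcp_pos: [0.5274, -0.0025, 0.0346]
tool_rot: [0.449, 0.893, 0.018, -0.017]
force: [1.2, -2.2, 0.6]
finger_gap: 0.132
```

```bash
cat >> h.py <<'E'
def amap(p,r=(5,75),c=(240,420)):
    im=p["image"].astype(int); b=(im[:,:,0]-im[:,:,2])
    for v in range(*r,4): print(''.join('#' if b[v,u]>35 else ('.' if b[v,u]>-5 else ' ') for u in range(*c,3)))
E
python3 - <<'E'
from h import *
s=st();tilt(); p,X=shot("wrist","w15"); find(p,["rule","rule_tip"]); amap(p)
E
```

```text
t 24.18 tcp [ 0.5274 -0.0025  0.0346] yaw_y 0.638 F [ 1.17 -2.23  0.59] gap 0.132 q [-0.24  0.72  1.81  0.07  0.64 -0.94]
tool z [-0.0148  0.048  -0.9987]
rule [([0.4688, 0.0758, 0.0013], 0.88)]
rule_tip [([0.5876, -0.0815, 0.0039], 0.66)]
######                   .            ######################
#####                   .              .####################
####.                  .                 ###################
###.                  ..                   #################
##.                  .....                  .###############
#.                  ........                  .#############
#                  ....#.....                   ############
                  ....####.....                  .##########
                 ....###     ....                  .########
                 ...##        .....                  #######
                ...##          .....                   #####
               ...###          ##.....                  .###
              ...###.          .##......                  ##
             ...#####          .####......                  
            ....#####          #######.....                 
           ....######.        .#########.....               
          ....######## .    . .##########......             
         ....#########        .############......
```

Emit:
{"method": "jog_arm", "body": {"commands": [[0, -0.15, 0.12, 0, 0], [0, -0.15, 0.1, 0, 0]]}}

```text
t: 24.5
tcp_pos: [0.5265, -0.0011, 0.0349]
tool_rot: [0.449, 0.893, 0.018, -0.015]
force: [3.1, -5.4, 1.5]
finger_gap: 0.137
```

Emit:
{"method": "jog_arm", "body": {"commands": [[0, -0.15, 0.08, 0, 0], [0, -0.15, 0.08, 0, 0]]}}

```text
t: 24.67
tcp_pos: [0.5262, -0.0011, 0.0355]
tool_rot: [0.449, 0.893, 0.019, -0.012]
force: [2.7, -4.7, -0.5]
finger_gap: 0.134
```

```bash
python3 - <<'E'
from h import *
s=st();tilt(); p,X=shot("wrist","w16"); find(p,["rule","rule_tip"]); amap(p)
E
```

```text
t 24.67 tcp [ 0.5262 -0.0011  0.0355] yaw_y 0.638 F [ 2.7  -4.75 -0.53] gap 0.134 q [-0.24  0.71  1.82  0.07  0.62 -0.94]
tool z [-0.0041  0.0437 -0.999 ]
rule [([0.4704, 0.0758, 0.0004], 0.97)]
rule_tip [([0.5883, -0.0798, 0.0041], 0.72)]
#######.                  .        .########################
######.                  .           #######################
#####.                  .              #####################
#####                  .                .###################
####                                      ##################
###                   ...                   ################
##                   ......                  .##############
#.                  .........                  #############
.                  ...##    ..                   ###########
                  ...#        ..                  .#########
                 ...#          ...                  .#######
                ...##           ....                  ######
               ...###          ......                  .####
              ...####          .##.....                  .##
             ...#####          #####.....                  #
            ....#####.        .######......                 
           ....####### .      .########.....                
           ...########        .##########.....
```

Emit:
{"method": "jog_arm", "body": {"commands": [[0, -0.15, -0.12, -0.05, 0], [0, -0.22, -0.03, -0.04, 0], [0, -0.22, 0.02, -0.03, 0]]}}

```text
t: 25.07
tcp_pos: [0.5239, -0.0024, 0.0353]
tool_rot: [0.452, 0.892, 0.021, -0.008]
force: [4.0, -2.0, 3.2]
finger_gap: 0.135
```

Emit:
{"method": "jog_arm", "body": {"commands": [[0, -0.15, 0.03, -0.02, 0]]}}

```text
t: 25.15
tcp_pos: [0.5234, -0.0023, 0.0356]
tool_rot: [0.452, 0.892, 0.021, -0.007]
force: [4.4, -2.0, 2.6]
finger_gap: 0.135
```

```bash
python3 - <<'E'
from h import *
s=st();tilt(); p,X=shot("wrist","w17"); find(p,["rule","rule_tip"]); amap(p)
E
```

```text
t 25.15 tcp [ 0.5234 -0.0023  0.0356] yaw_y 0.631 F [ 4.44 -1.97  2.59] gap 0.135 q [-0.24  0.71  1.83  0.08  0.6  -0.94]
tool z [ 0.0076  0.0442 -0.999 ]
rule [([0.4669, 0.0801, -0.0018], 0.95), ([0.4562, 0.0845, -0.0008], 0.19)]
rule_tip [([0.5852, -0.0845, 0.005], 0.59)]
#########.                           #######################
#########                             .#####################
########                                .###################
#######                   .               ##################
######.                  .                  ################
#####.                  ...                  .##############
####.                  .....                   #############
###.                  ........                   ###########
##.                  ...      ..                  .#########
##                  ..         ...                  ########
#                  ...          ...                   ######
                  ...           .....                  .####
                  ..#           .#.....                  .##
                 ..##.          ###......                  #
                ..####          ##### ....                  
               ...####         ########.....                
              ...#####. .    . ##########.....              
             ...######.        ###########......
```

Emit:
{"method": "jog_arm", "body": {"commands": [[30, 0, 0, 0, 0], [30, 0, 0, 0, 0], [30, 0, 0, 0, 0]]}}

```text
t: 25.55
tcp_pos: [0.517, -0.0005, 0.0341]
tool_rot: [0.451, 0.892, 0.019, -0.013]
force: [-0.1, -0.3, -1.5]
finger_gap: 0.304
```

```bash
python3 - <<'E'
from h import *
s=st();tilt(); p,X=shot("wrist","w18"); find(p,["rule","rule_tip","rule_tab"]); amap(p)
E
```

```text
t 25.55 tcp [ 5.17e-01 -5.00e-04  3.41e-02] yaw_y 0.635 F [-0.07 -0.29 -1.49] gap 0.304 q [-0.24  0.71  1.84  0.08  0.61 -0.94]
tool z [-0.0064  0.0469 -0.9989]
rule [([0.4667, 0.0774, 0.0017], 0.82)]
rule_tip [([0.5847, -0.0834, 0.0029], 0.71)]
rule_tab [([0.5254, -0.0073, 0.0509], 0.74)]
##################                   .######################
#################.                  ..######################
################.       .          . .######################
###############.                  .    #####################
##############.                  .       ###################
#############.                  .         .#################
############.                  .            ################
############                  .               ##############
###########                  .                 .############
##########                   ..                  .##########
#########                   ....                   #########
########                   .......                   #######
#######.                  ...     ..                  .#####
######.                  ..         ..                  ####
#####.                  ..          ...                   ##
####.                  ..#           ....                   
###.                  ..##           #.....                 
##.                  ..###          .###.....
```

Emit:
{"method": "jog_arm", "body": {"commands": [[30, 0.5, -0.15, 0, 0], [30, 0.25, -0.05, 0, 0], [0, 0, 0, 0, 0], [0, 0, 0, 0, 0], [0, 0, 0, 0, 0], [0, 0, 0, 0, 0]]}}

```text
t: 26.25
tcp_pos: [0.5252, -0.0031, 0.0342]
tool_rot: [0.451, 0.892, 0.019, -0.014]
force: [0.2, 0.7, -0.2]
finger_gap: 0.135
```

```bash
python3 - <<'E'
from h import *
s=st();tilt(); p,X=shot("wrist"); amap(p)
E
```

```text
t 26.25 tcp [ 0.5252 -0.0031  0.0342] yaw_y 0.635 F [ 0.19  0.65 -0.23] gap 0.135 q [-0.24  0.72  1.82  0.07  0.63 -0.94]
tool z [-0.0073  0.0465 -0.9989]
########                   .          .#####################
#######.                  .             .###################
######.                  .                ##################
#####.                  .                   ################
####.                  ....                  .##############
####                  ......                   #############
###                  .........                   ###########
##                   ..       ..                  .#########
#                   ..         ...                  ########
.                  ..           ...                   ######
                  ...           .....                  .####
                 ...#           #......                  .##
                ...##           ###......                  #
               ...###.         .#####.....                  
              ...#####.       .#######......                
             ...######  .   .  #########......              
            ...#######         ###########.....             
           ....#######         #############.....
```

Emit:
{"method": "jog_arm", "body": {"commands": [[0, 0.42, -0.57, 0, 0], [0, 0.42, -0.57, 0, 0], [0, 0.42, -0.57, 0, 0], [0, 0.3, -0.4, 0, 0]]}}

```text
t: 26.63
tcp_pos: [0.5411, -0.0247, 0.0342]
tool_rot: [0.45, 0.893, 0.019, -0.015]
force: [-0.2, 0.6, 1.6]
finger_gap: 0.132
```

Emit:
{"method": "jog_arm", "body": {"commands": [[0, 0.12, -0.16, 0, 0]]}}

```text
t: 26.72
tcp_pos: [0.5431, -0.0274, 0.0342]
tool_rot: [0.45, 0.893, 0.019, -0.014]
force: [-1.0, 0.9, 0.8]
finger_gap: 0.13
```

Emit:
{"method": "jog_arm", "body": {"commands": [[0, 0.12, -0.16, 0, 0]]}}

```text
t: 26.8
tcp_pos: [0.5447, -0.0297, 0.0342]
tool_rot: [0.45, 0.892, 0.019, -0.014]
force: [-1.1, 0.3, 1.5]
finger_gap: 0.132
```

Emit:
{"method": "jog_arm", "body": {"commands": [[0, 0.12, -0.16, 0, 0]]}}

```text
t: 26.88
tcp_pos: [0.5453, -0.0308, 0.0342]
tool_rot: [0.451, 0.892, 0.02, -0.015]
force: [-3.6, 8.5, 4.7]
finger_gap: 0.132
```

Emit:
{"method": "jog_arm", "body": {"commands": [[0, 0.12, 0.04, 0, 0.003]]}}

```text
t: 26.97
tcp_pos: [0.5455, -0.0303, 0.0341]
tool_rot: [0.449, 0.893, 0.019, -0.017]
force: [-3.4, -2.3, 3.1]
finger_gap: 0.137
```

Emit:
{"method": "jog_arm", "body": {"commands": [[0, 0.1, -0.02, -0.03, 0.003]]}}

```text
t: 27.05
tcp_pos: [0.5455, -0.0304, 0.0341]
tool_rot: [0.448, 0.894, 0.019, -0.018]
force: [-3.6, 0.7, 9.2]
finger_gap: 0.135
```

Emit:
{"method": "jog_arm", "body": {"commands": [[0, 0.08, -0.04, -0.02, 0], [0, 0.06, -0.04, 0, 0], [0, 0.05, -0.04, 0, 0]]}}

```text
t: 27.3
tcp_pos: [0.5454, -0.0305, 0.0342]
tool_rot: [0.448, 0.894, 0.019, -0.02]
force: [-1.8, 2.5, 2.6]
finger_gap: 0.134
```

```bash
python3 - <<'E'
from h import *
s=st();tilt()
for k in ("scene","top"):
    p,X=shot(k); print(k); find(p,["rule_tip","rule","rail_tab","near_left"])
    if k=="scene":
        px=proj(p,X,[[.604,-.110,.016]])[0]; print(px)
E
```

```text
t 27.30 tcp [ 0.5454 -0.0305  0.0342] yaw_y 0.641 F [-1.77  2.53  2.61] gap 0.134 q [-0.28  0.73  1.75  0.07  0.69 -0.98]
tool z [-0.019   0.0512 -0.9985]
scene
rule_tip [([0.1972, -0.1731, -0.0024], 0.53), ([0.6035, -0.1099, -0.0014], 0.51)]
rule [([0.3711, -0.2636, 0.0009], 0.78), ([0.466, 0.0756, -0.0006], 0.76)]
rail_tab [([0.614, -0.0076, 0.0519], 0.59), ([0.4595, -0.1185, 0.001], 0.26)]
near_left []
[295.57305898 262.13226094]
top
rule_tip [([0.2036, -0.1747, -0.0006], 0.77)]
rule [([0.3712, -0.2637, 0.0031], 0.64)]
rail_tab [([0.6199, -0.0112, 0.048], 0.89)]
near_left [([0.4571, 0.0816, -0.0069], 0.69)]
```

Emit:
{"method": "jog_arm", "body": {"commands": [[0, 0.05, -0.06, 0, 0], [0, 0.05, -0.06, 0, 0], [0, 0.04, -0.05, 0, 0], [0, 0.04, -0.05, 0, 0]]}}

```text
t: 28.13
tcp_pos: [0.5454, -0.0306, 0.0343]
tool_rot: [0.448, 0.894, 0.019, -0.023]
force: [-3.4, 4.6, 4.6]
finger_gap: 0.136
```

```bash
python3 - <<'E'
from h import *
s=st();tilt(); p,X=shot("wrist"); find(p,["rule","rule_tab"]); p,X=shot("scene"); find(p,["rule_tip","rule","rail_tab"])
E
```

```text
t 28.13 tcp [ 0.5454 -0.0306  0.0343] yaw_y 0.641 F [-3.41  4.58  4.58] gap 0.136 q [-0.29  0.74  1.75  0.07  0.7  -0.98]
tool z [-0.0229  0.0546 -0.9982]
rule []
rule_tab [([0.5442, -0.035, 0.0515], 0.79)]
rule_tip [([0.6017, -0.1061, 0.0004], 0.65), ([0.1947, -0.1733, -0.004], 0.62)]
rule [([0.3714, -0.2647, -0.0001], 0.93), ([0.4678, 0.0756, -0.0001], 0.61)]
rail_tab [([0.6171, -0.0062, 0.053], 0.59)]
```

Emit:
{"method": "jog_arm", "body": {"commands": [[0, -0.45, 0.6, 0, 0], [0, -0.45, 0.6, 0, 0], [0, -0.4, 0.55, 0, 0], [0, -0.4, 0.55, 0, 0], [0, 0, 0, 0, 0], [50, 0, 0, 0, 0], [50, 0, 0, 0, 0], [50, 0, 0, 0, 0]]}}

```text
t: 29.15
tcp_pos: [0.5323, -0.009, 0.0342]
tool_rot: [0.447, 0.894, 0.019, -0.016]
force: [-0.1, -0.0, 0.7]
finger_gap: 0.501
```

Emit:
{"method": "jog_arm", "body": {"commands": [[50, 0, 0, 3, 0], [50, 0, 0, 3, 0], [50, 0, 0, 2, 0], [50, 0.5, 0, 0, 0.12], [50, 0.5, 0, 0, 0.12], [50, 0.5, 0, 0, 0.12], [50, 0.5, 0, 0, 0.12], [50, 0.5, 0, 0, 0.12]]}}

```text
t: 29.82
tcp_pos: [0.5602, -0.0094, 0.1177]
tool_rot: [0.152, 0.988, 0.013, -0.019]
force: [0.5, -0.3, 1.0]
finger_gap: 0.497
```

```bash
python3 - <<'E'
from h import *
s=st();tilt(); p,X=shot("scene"); find(p,["rail_tab","rule_tip","rule_tab","rule"]); p,X=shot("wrist");find(p,["rail_tab","rule_tip"])
E
```

```text
t 29.82 tcp [ 0.5602 -0.0094  0.1177] yaw_y 1.264 F [ 0.47 -0.27  0.97] gap 0.497 q [-0.23  0.61  1.67  0.03  0.9  -1.51]
tool z [-0.0334  0.0321 -0.9989]
rail_tab [([0.6168, -0.0073, 0.0515], 0.71)]
rule_tip [([0.5847, -0.0893, -0.0027], 0.81), ([0.1949, -0.1744, -0.0012], 0.68)]
rule_tab [([0.7027, 0.3404, 0.004], 0.72), ([0.5284, -0.0082, 0.0453], 0.62)]
rule [([0.3695, -0.2639, 0.0023], 0.62), ([0.466, 0.0761, -0.002], 0.56)]
rail_tab [([0.6181, -0.009, 0.0508], 0.58)]
rule_tip [([0.5953, -0.0879, 0.0015], 0.93)]
```

Emit:
{"method": "jog_arm", "body": {"commands": [[50, 2.0, 0, 0, 0.1], [50, 2.0, 0, 0, 0.1], [50, 1.5, 0, 0, 0.1], [50, 0, 0, 0, 0], [50, 0, 0, 0, 0]]}}

```text
t: 30.63
tcp_pos: [0.6119, -0.0089, 0.1166]
tool_rot: [0.004, 1.0, 0.01, -0.025]
force: [-1.2, -0.6, -0.1]
finger_gap: 0.5
```

```bash
python3 - <<'E'
from h import *
s=st();tilt(); p,X=shot("wrist","w20");find(p,["rail_tab","rule_tip","rule_tab"]); p,X=shot("top"); find(p,["rail_tab"])
E
```

```text
t 30.63 tcp [ 0.6119 -0.0089  0.1166] yaw_y 1.562 F [-1.19 -0.55 -0.07] gap 0.500 q [-0.2   0.67  1.52  0.01  1.   -1.77]
tool z [-0.0493  0.02   -0.9986]
rail_tab [([0.6194, -0.0083, 0.0489], 0.68)]
rule_tip [([0.5915, -0.087, 0.0013], 0.83)]
rule_tab [([0.5295, -0.012, 0.0486], 0.67)]
rail_tab []
```

Emit:
{"method": "jog_arm", "body": {"commands": [[50, 0.2, 0, -2.5, 0], [50, 0.2, 0, -2.5, 0], [50, 0.1, 0, -2, 0], [50, 0, 0, -1, 0], [50, 0, 0, 0, 0]]}}

```text
t: 31.35
tcp_pos: [0.6163, -0.0095, 0.0373]
tool_rot: [0.005, 1.0, 0.009, -0.022]
force: [-0.1, -0.7, 0.2]
finger_gap: 0.496
```

```bash
python3 - <<'E'
from h import *
s=st();tilt(); p,X=shot("wrist","w21");find(p,["rail_tab"])
im=p["image"].astype(int)
E
```

```text
t 31.35 tcp [ 0.6163 -0.0095  0.0373] yaw_y 1.560 F [-0.06 -0.71  0.25] gap 0.496 q [-0.2   0.79  1.55  0.01  0.85 -1.77]
tool z [-0.0441  0.019  -0.9988]
rail_tab [([0.62, -0.0066, 0.0528], 0.74)]
```

```bash
python3 - <<'E'
from h import *
p,X=shot("wrist"); s=manip.sense()
print(proj(p,X,[[.619,y,.066] for y in(-.0145,-.0085,-.0025)]).round(0).tolist(), "tool axis pts",proj(p,X,[s["tcp_pos"]]).round(0).tolist())
im=p["image"].astype(int)
for v in (300,320,340,360): print(v,[int(x) for x in im[v,230:410:3].sum(1)//3])
E
```

```text
[[310.0, 367.0], [329.0, 367.0], [348.0, 366.0]] tool axis pts [[323.0, 326.0]]
300 [170, 171, 171, 171, 172, 171, 170, 172, 173, 171, 171, 170, 169, 170, 170, 170, 170, 170, 170, 170, 170, 170, 169, 170, 170, 130, 76, 79, 77, 78, 79, 80, 78, 79, 78, 85, 172, 170, 171, 169, 171, 170, 171, 171, 171, 171, 171, 172, 170, 171, 171, 171, 171, 172, 171, 172, 168, 170, 170, 169]
320 [18, 70, 77, 76, 75, 79, 52, 14, 14, 13, 58, 157, 157, 155, 154, 156, 155, 153, 154, 153, 152, 151, 150, 149, 149, 72, 77, 78, 78, 77, 76, 80, 78, 78, 78, 77, 87, 129, 125, 124, 123, 123, 119, 120, 118, 117, 112, 108, 106, 9, 8, 12, 10, 60, 75, 75, 76, 77, 52, 17]
340 [78, 77, 76, 77, 24, 17, 18, 15, 13, 16, 12, 88, 86, 86, 84, 84, 87, 86, 84, 85, 86, 87, 85, 85, 87, 69, 117, 116, 117, 117, 117, 120, 120, 122, 120, 119, 125, 121, 86, 85, 84, 84, 85, 84, 86, 84, 86, 85, 89, 10, 7, 9, 4, 13, 7, 58, 75, 77, 76, 76]
360 [134, 132, 141, 29, 33, 16, 11, 12, 16, 9, 69, 84, 84, 84, 85, 84, 83, 82, 83, 83, 83, 84, 85, 84, 81, 83, 139, 141, 139, 139, 136, 135, 136, 135, 135, 139, 138, 127, 81, 83, 82, 81, 81, 82, 84, 82, 81, 83, 83, 50, 13, 11, 6, 7, 7, 34, 33, 135, 132, 134]
```

Emit:
{"method": "jog_arm", "body": {"commands": [[50, 0.25, 0.2, -0.35, 0], [50, 0, 0, 0, 0], [35, 0, 0, 0, 0], [35, 0, 0, 0, 0]]}}

```text
t: 31.83
tcp_pos: [0.6239, -0.008, 0.0404]
tool_rot: [0.005, 1.0, 0.008, -0.016]
force: [-0.6, 0.4, -0.6]
finger_gap: 0.352
```

```bash
python3 - <<'E'
from h import *
s=st();tilt(); p,X=shot("wrist");im=p["image"].astype(int)
for v in (345,360,375): print(v,[int(x) for x in im[v,270:370:2].sum(1)//3])
E
```

```text
t 31.83 tcp [ 0.6239 -0.008   0.0404] yaw_y 1.560 F [-0.59  0.45 -0.58] gap 0.352 q [-0.2   0.79  1.54  0.01  0.85 -1.77]
tool z [-0.0316  0.0166 -0.9994]
345 [4, 16, 14, 15, 20, 85, 84, 84, 84, 83, 85, 82, 84, 85, 80, 112, 142, 137, 137, 137, 137, 137, 137, 136, 136, 137, 139, 139, 137, 137, 139, 141, 138, 122, 84, 85, 84, 81, 84, 82, 82, 82, 84, 86, 35, 4, 8, 10, 10, 9]
360 [15, 16, 14, 12, 82, 80, 78, 78, 77, 79, 77, 77, 79, 76, 76, 103, 137, 137, 139, 138, 136, 136, 136, 134, 136, 135, 135, 134, 135, 136, 136, 135, 131, 113, 79, 78, 77, 77, 77, 78, 78, 77, 78, 77, 80, 9, 13, 11, 9, 13]
375 [15, 14, 13, 82, 81, 80, 80, 79, 80, 81, 79, 80, 81, 80, 81, 82, 80, 78, 81, 80, 80, 84, 81, 82, 82, 81, 82, 80, 81, 81, 81, 80, 81, 79, 81, 81, 80, 82, 81, 82, 79, 81, 80, 80, 82, 83, 32, 8, 6, 8]
```

Emit:
{"method": "jog_arm", "body": {"commands": [[35, -0.35, 0, -0.7, 0], [35, 0, 0, 0, 0], [0, 0, 0, 0, 0], [0, 0, 0, 0, 0], [0, 0, 0, 0, 0], [0, 0, 0, 0, 0]], "squeeze": 40}}

```text
t: 32.38
tcp_pos: [0.6202, -0.0082, 0.0337]
tool_rot: [0.004, 1.0, 0.007, -0.015]
force: [-0.6, 0.9, 0.8]
finger_gap: 0.135
```

```bash
python3 - <<'E'
from h import *
s=st();tilt()
E
```

```text
t 32.38 tcp [ 0.6202 -0.0082  0.0337] yaw_y 1.562 F [-0.58  0.86  0.79] gap 0.135 q [-0.2   0.8   1.55  0.01  0.83 -1.77]
tool z [-0.0304  0.0148 -0.9994]
```

Emit:
{"method": "jog_arm", "body": {"commands": [[0, 0, -0.2, 0, 0], [0, 0, -0.2, 0, 0]]}}

```text
t: 32.55
tcp_pos: [0.6203, -0.0082, 0.0337]
tool_rot: [0.005, 1.0, 0.01, -0.015]
force: [0.9, 8.4, 0.4]
finger_gap: 0.131
```

Emit:
{"method": "jog_arm", "body": {"commands": [[0, 0, -0.2, 0, 0]]}}

```text
t: 32.63
tcp_pos: [0.6203, -0.0082, 0.0337]
tool_rot: [0.005, 1.0, 0.012, -0.015]
force: [0.4, 7.8, -0.3]
finger_gap: 0.129
```

Emit:
{"method": "jog_arm", "body": {"commands": [[0, 0, -0.4, 0, 0]]}}

```text
t: 32.72
tcp_pos: [0.6202, -0.0088, 0.0337]
tool_rot: [0.006, 1.0, 0.014, -0.015]
force: [0.9, 12.6, 0.0]
finger_gap: 0.133
```

Emit:
{"method": "jog_arm", "body": {"commands": [[0, 0, -0.5, 0, 0]]}}

```text
t: 32.8
tcp_pos: [0.6202, -0.0101, 0.0337]
tool_rot: [0.006, 1.0, 0.016, -0.015]
force: [1.6, 14.0, 0.6]
finger_gap: 0.136
```

```bash
python3 - <<'E'
from h import *
s=st();tilt()
E
```

```text
t 32.80 tcp [ 0.6202 -0.0101  0.0337] yaw_y 1.558 F [ 1.59 13.97  0.61] gap 0.136 q [-0.21  0.8   1.55  0.04  0.83 -1.79]
tool z [-0.0296  0.0328 -0.999 ]
```

Emit:
{"method": "jog_arm", "body": {"commands": [[0, 0, -0.5, 0, 0]]}}

```text
t: 32.88
tcp_pos: [0.6203, -0.0112, 0.0338]
tool_rot: [0.006, 1.0, 0.019, -0.015]
force: [0.7, 12.3, 0.4]
finger_gap: 0.139
```

```bash
python3 - <<'E'
from h import *
s=st();tilt()
E
```

```text
t 32.88 tcp [ 0.6203 -0.0112  0.0338] yaw_y 1.558 F [ 0.73 12.33  0.41] gap 0.139 q [-0.21  0.8   1.55  0.04  0.83 -1.8 ]
tool z [-0.0293  0.0376 -0.9989]
```

Emit:
{"method": "jog_arm", "body": {"commands": [[0, 0, -0.45, 0, 0]]}}

```text
t: 32.97
tcp_pos: [0.6203, -0.0121, 0.0338]
tool_rot: [0.006, 1.0, 0.021, -0.015]
force: [1.3, 13.5, 0.7]
finger_gap: 0.134
```

Emit:
{"method": "jog_arm", "body": {"commands": [[35, 0, 0, 0, 0], [35, 0, 0, 0, 0], [35, 0, 0, 0, 0]]}}

```text
t: 33.22
tcp_pos: [0.6203, -0.0104, 0.0336]
tool_rot: [0.006, 1.0, 0.022, -0.015]
force: [0.5, -0.1, 0.6]
finger_gap: 0.35
```

```bash
python3 - <<'E'
from h import *
s=st();tilt(); p,X=shot("wrist");im=p["image"].astype(int); find(p,["rail_tab"])
for v in (345,360): print(v,[int(x) for x in im[v,250:390:2].sum(1)//3])
E
```

```text
t 33.22 tcp [ 0.6203 -0.0104  0.0336] yaw_y 1.559 F [ 0.49 -0.09  0.6 ] gap 0.350 q [-0.21  0.8   1.55  0.05  0.83 -1.81]
tool z [-0.0293  0.0436 -0.9986]
rail_tab [([0.618, -0.0086, 0.0533], 0.94)]
345 [77, 76, 77, 75, 77, 77, 38, 15, 13, 13, 14, 17, 18, 12, 15, 81, 78, 79, 78, 80, 78, 79, 77, 103, 136, 137, 137, 135, 137, 138, 140, 138, 137, 138, 138, 137, 133, 134, 136, 137, 142, 143, 134, 78, 77, 80, 78, 79, 79, 78, 77, 80, 78, 78, 34, 7, 9, 9, 6, 6, 16, 12, 25, 78, 76, 77, 76, 76, 77, 76]
360 [13, 5, 113, 132, 133, 110, 32, 32, 12, 12, 14, 15, 13, 11, 90, 84, 84, 85, 83, 84, 83, 84, 82, 90, 128, 133, 135, 139, 140, 142, 142, 139, 137, 138, 137, 136, 137, 137, 135, 134, 135, 138, 127, 83, 84, 82, 82, 84, 84, 83, 83, 84, 83, 84, 85, 7, 7, 10, 6, 14, 10, 35, 29, 78, 135, 133, 125, 21, 15, 13]
```

Emit:
{"method": "jog_arm", "body": {"commands": [[50, 0, 0, 0.5, 0], [50, 0, 0, 2.5, 0], [50, 0, 0, 3, 0], [50, 0, 0, 3, 0], [50, 0, 0, 3, 0], [50, 0, 3.5, 1, 0], [50, 0, 3.5, 1, 0], [50, 0, 3.5, 0, 0]]}}

```text
t: 33.98
tcp_pos: [0.6202, 0.086, 0.1812]
tool_rot: [0.014, 1.0, 0.021, -0.015]
force: [0.9, -0.3, 0.2]
finger_gap: 0.505
```

Emit:
{"method": "jog_arm", "body": {"commands": [[50, -2, 3.5, 1, 0], [50, -2, 3.5, 1, 0], [50, -2, 3, 1, 0], [50, 0, 0, 0, 0], [50, 0, 0, 0, 0]]}}

```text
t: 34.4
tcp_pos: [0.5584, 0.1945, 0.2166]
tool_rot: [0.013, 1.0, 0.022, -0.011]
force: [-0.3, -0.1, 0.8]
finger_gap: 0.498
```

```bash
python3 - <<'E'
from h import *
s=st()
for k in ("scene","top"):
    p,X=shot(k,"end_"+k); print(k); find(p,["rule_tip","rule","rule_tab","rail_tab","near_left","near_right"])
a=cv2.imread("pics/end_top.png")[215:330,225:365]; cv2.imwrite("pics/endc.png",cv2.resize(a,None,fx=5,fy=5,interpolation=3))
E
```

```text
t 34.40 tcp [0.5584 0.1945 0.2166] yaw_y 1.544 F [-0.27 -0.13  0.81] gap 0.498 q [ 0.12  0.5   1.53  0.05  1.12 -1.45]
scene
rule_tip [([0.5871, -0.0877, -0.0021], 0.79), ([0.1971, -0.1721, -0.0009], 0.55)]
rule [([0.464, 0.0771, -0.0004], 0.83), ([0.3701, -0.2645, 0.0003], 0.66)]
rule_tab [([0.5272, -0.012, 0.0479], 0.76), ([0.2863, -0.2224, 0.0531], 0.61)]
rail_tab [([0.6175, -0.0121, 0.0519], 0.77), ([0.4605, 0.0809, -0.0017], 0.34)]
near_left [([0.4608, 0.0816, 0.0004], 0.96)]
near_right [([0.4585, -0.1182, -0.0021], 0.84)]
top
rule_tip [([0.5875, -0.0884, -0.0001], 0.75), ([0.2034, -0.1751, -0.0011], 0.72)]
rule [([0.3697, -0.2649, -0.0042], 0.97), ([0.4679, 0.0792, -0.0016], 0.73)]
rule_tab [([0.5324, -0.0088, 0.0503], 0.53)]
rail_tab [([0.6217, -0.0135, 0.0497], 0.95)]
near_left [([0.4615, 0.0824, -0.0057], 0.82)]
near_right [([0.4593, -0.1217, 0.0024], 0.73)]
```

View pics/endc.png

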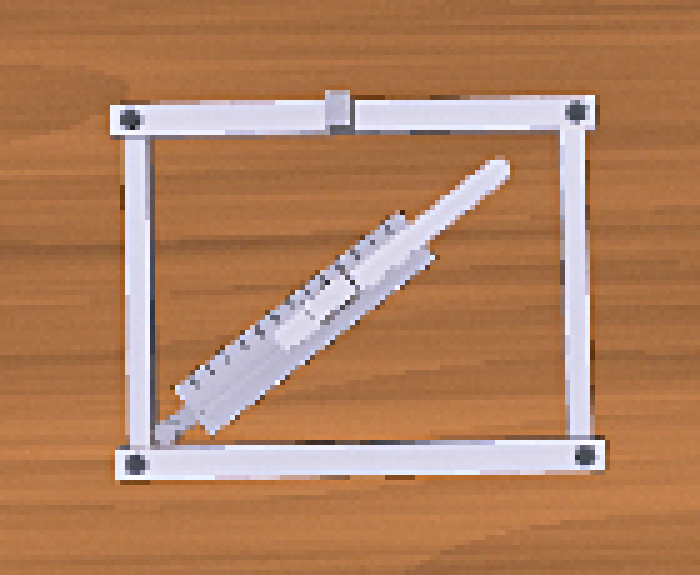

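```bash
python3 - <<'E'
from h import *
p,X=shot("top")
w=ray(p,X,np.array([[134.5,463.5],[586,455.5],[130,119],[576,111.5]])/5+[225,215],.023)[:,:2]
n=w[0]-w[1]; f=w[2]-w[3]; yaw=np.arctan2(-n[0],n[1]); print(w.round(4),yaw,np.arctan2(-f[0],f[1]))
print("shift",[((w[i+2]-w[i])@[-np.sin(yaw),np.cos(yaw)]).round(4) for i in(0,1)],"diags",np.hypot(*(w[2]-w[1])),np.hypot(*(w[3]-w[0])))
E
```

```text
[[ 0.4537  0.0886]
 [ 0.4518 -0.1284]
 [ 0.6196  0.0879]
 [ 0.6179 -0.1283]] -0.008629821142504105 -0.007757994975794467
shift [np.float64(0.0007), np.float64(0.0015)] diags 0.27373132906476205 0.27204301845212486
```

```bash
python3 -c "
from station import workorder
print(workorder.sign_off())"
```

```text
the job is handed in; nothing more can be done
None
```

I measured both diagonals, shifted the far rail to square and handed the job in at about 34 s. No verdict was reported.

- **Diagonal 1** (near right heel to far left tip): about 236.1 mm. The tip first touched short of the corner. I slid it on until it stopped against both walls; the tool force briefly reached about 12 N while doing this. I then held it there at about 6 N.
- **Diagonal 2** (near left heel to far right tip): about 229.1 mm, held at about 6 N.
- **Correction:** the two readings put the far rail about 4.3 mm too far left. I moved it by its tab, and the close-up view gave a shift of about 4.2 mm to the right.

**Last checks:**
- **Rule and arm:** the rule lies inside the frame with its slide nearly in. The gripper is open and well clear of everything.
- **Squareness:** the checks differ slightly. The rule readings leave about 0.1 mm of offset. The frame bolts in the top camera picture suggest about 1 mm (diagonals differing by about 1.7 mm). Both are within tolerance.
- **Not measured directly:** I judged the tip seatings from where the tip stopped, the forces and the camera networks, because the wrist camera could not see the tip. The two lengths come from how far the arm moved and could each be about 1 mm out.

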